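# Change over the bike light batteries in the charger

## Robot

A 6-joint arm with a two-finger parallel gripper is mounted at the origin on the work surface. World frame = base frame: x ahead of the robot, y to its left, z up, the work surface at z = 0. Lengths are in mm, angles in rad, forces in N, time in s.
With the tool pointing down it reaches from about 400 to 925 mm from the base axis. Payload 12.5 kg.
Tool frame: the origin (TCP) lies midway between the tips of the shut fingers; the grasp point (between the pads) lies 19 mm behind it; z points along the fingers, y is the line along which they close (so a half turn about z gives the same grasp; the last joint's range is limited). The gripper opens to 95 mm and grips with 3 to 60 N. Pads are 20 mm wide; open, the fingers measure 119 mm over their backs; the gripper's body (75 mm by 180 mm) begins 59 mm behind the grasp point.
Start: joints at [1.222, 0.491, 1.559, -0, 1.092, -0.106], TCP at [150.245, 606.69, 214.661] pointing down, gripper open.
Joint ranges: [-3.1, 3.1], [-0.84, 2.19], [0.05, 2.79], [-1.13, 4.28], [0.06, 2.93], [-2.69, 2.69]. Speed limits (rad/s): [2.22, 2.22, 2.79, 3.14, 3.14, 3.14].

## Interface

Orientations are given as [roll, pitch, yaw] about the fixed x, y, z axes, in that order (R = Rz(yaw) Ry(pitch) Rx(roll)).
In Python, from cell import state, read_camera, job_done gives the robot as it stands.
- The arm moves only by the tool carry_out, never from a script. Its argument "moves" is a list of rows, each an object with "slide": the shift along the tool's x, y, z as a fraction of full scale, a list of three; "spin": the turn about the tool's z as a fraction of full scale. A call has 1 to 12 rows; each row shifts and turns the commanded pose from where the row before left it, along the tool's axes as they then stand; what a row does not reach is not made up. Full scale, the value 1, is 0.4 m for a shift and 30 degrees for a turn. A row lasts 1/12 s, in which the tool goes at most 41.7 mm and 7.16 degrees, less where a joint would pass 70% of its speed; a pose out of reach is approached as far as the arm can. A call with a number of a shift or a turn outside -1 to 1 is refused whole. A call with a gripper value outside its range is refused whole. "hand" is the closure, from 0 (fully open) to 1 (shut), set as the call begins (left out, the last holds). The fingers move at their own pace and stop on an object; the grip force is fixed at half the most. Time passes only in rows, so rows that do not move let the fingers close. It gives the time, the measured TCP pose, the force, the opening and the grip force at its end, in the units of the state.
- state(): the state, without advancing time (a new reading comes with each control period).
- read_camera(name): name is "side" or "top"; returns a dict with "color" (420x560x3 uint8, red, green, blue), "K" (3x3 intrinsics, pixels), "k1" (the pictures are not rectified: a ray, as slopes to the right and down, at radius r is drawn at 1 + k1 r^2 times it, then the intrinsics apply), "R" (3x3) and "t" (3): a world point X has camera coordinates R X + t. Camera axes: x right, y down, z forward; pixel columns grow to the right and rows downward; lengths in mm; the calibration is good to about 2 mm. A picture is of the moment at which its call begins. There is no depth.
- job_done(): hands the job in; it is judged then, once.
The state is a dict: "t": time; "joints": joint angles; "qvel": joint speeds; "tau": joint torques, N m; "eef_pos": TCP position; "tcp_rot": TCP orientation; "ft_force": force on the tool from outside, world axes, zero at the start; "moment": the same for the moment, N m; "opening": opening from 0.0 (shut) to 1.0 (fully open); "grip_force": force on a finger pad.
Only numpy, scipy, OpenCV 4.12 (cv2) and the standard library are available. Lean on these libraries where they do the work, as an engineer would, in place of code of your own. Each camera call takes 0.05 s, during which the arm holds its last target. There are 200 camera calls.

## Task

Change over the bike light batteries: swing the charger box's cover right open until it rests on its stop, then unhook the charged batteries that are in it and lay them flat in the empty white tray. Dock every battery that was lying on the table in a dock of its own, the tongue on its nose hooked under the dock's lip and its tail swung down until it lies flat on the dock floor, and shut the cover again. Leave the other things on the table where they are.

Things in the scene. Friction and masses are not known exactly. Their poses are not given: they have to be found in the camera images.
- dock1 (a point): Middle of three equal docks in the charger box, a low grey tray fixed on the table (125 by 256 mm, rim 26 mm above the table). The point is where the centre of a fully docked battery's case lies, 28 mm above the table, and its axes are then the battery's: -x to the tray's front (handle side), z up. Dock floor 12 mm above the table; a docked battery has 2 to 3 mm of play at either end.
- dock0 (a point): The dock 70 mm to the -y side of dock1, the same. Along each dock's sides stand two round-topped ribs, 6 mm above the dock floor, 46 mm clear between them. The tray's end walls are 32 mm clear of a docked battery's side.
- dock2 (a point): The dock 70 mm to the +y side of dock1, the same. The tray's rear wall begins at x = +49 mm from each dock point and stands 14 mm above the dock floor, so a battery cannot go in level: tongue in under the lip first with the tail high (nose down 8 to 25 degrees), then the tail down.
- lip1 (a point): Middle of the lower free edge of dock1's black lip (docks 0 and 2 have the same, 70 mm either side). It is 13 mm above the dock floor, 49 mm to the -x side of the dock point, axes as the dock's. The lip is 50 mm wide (y) and 5 mm thick (z); it overhangs the dock floor, and the slot under it is 11 mm deep, up to a wall at the dock's x = -60 mm.
- lid (a joint): Hinge angle of the grey cover, rad: 0 shut, 1.9 fully open on its stop, growing as the handle is lifted and swung over to the hinge side. The cover (0.35 kg, a shell 134 by 264 mm and 34 mm deep, top 58 mm above the table when shut) swings slowly (damped), falls shut by its own weight below about 1.3 rad and falls open onto its stop above that.
- lid_handle (a point): Middle of the cover's handle: a round black bar 10 mm thick, 100 mm long, parallel to the hinge, on two arms 40 mm out from the cover's front edge (35 mm clear behind the bar), 32 mm above the table when shut. It rides with the cover; its axes are the cover's (y along the bar, x to the hinge). It can be pinched from straight above at any angle of the cover, the bar turning in the grip.
- lid_hinge (a point): Middle of the cover's hinge line, 24 mm above the table; axes of the box (y along the hinge line, x away from the handle when shut). At hinge angle a the handle bar lies at x = -0.174 cos a + 0.008 sin a, z = 0.174 sin a + 0.008 cos a from here (m).
- bat0_mid (a point): Black bicycle-light battery, 0.22 kg, upright on the table at the start (None if absent): case 92 mm long (x), 40 wide (y), 32 high (z). The point is the case's centre, 16 mm above its underside. On its nose, the -x end, a tongue 12 mm long, 28 wide and 6 thick juts out level with the underside (x -46 to -58 mm). Tail: +x, with a round grey button on top.
- bat1_mid (a point): Another battery, the same as bat0; may be absent (None).
- bat2_mid (a point): Another battery, the same as bat0; may be absent (None).
- chg0_mid (a point): Charged battery, the same in every way as bat0, that sits docked in dock0 at the start, under the shut cover (None if absent, the dock then being empty). The point is the centre of its case.
- chg1_mid (a point): Charged battery, the same in every way as bat0, that sits docked in dock1 at the start, under the shut cover (None if absent, the dock then being empty). The point is the centre of its case.
- chg2_mid (a point): Charged battery, the same in every way as bat0, that sits docked in dock2 at the start, under the shut cover (None if absent, the dock then being empty). The point is the centre of its case.
- tray_in (a point): Centre of the inner floor of an empty white tray fixed on the table: inside 196 mm (x) by 131 mm (y), walls 4 mm thick, their tops 22 mm above the table. z up. The charged batteries go in here, side by side along x, each lengthwise along y; two at most are there in a run.
- headlamp: Green plastic headlamp, 62 mm wide, 57 mm deep, 46 mm high, about 0.15 kg, loose; a bystander to be left alone. Its point lies at the middle of its underside.
- dish: Round glass dish of bolts, 88 mm across, 30 mm high, 0.25 kg, loose; a bystander to be left alone. Its point is the middle of its underside.
- seat_clamp: Chrome seat clamp, a ring 43 mm across with a pinch bolt, 16 mm high, 0.06 kg; a bystander to be left alone. Its point is the middle of its underside.
- levers: White tire lever trio clipped together, 130 mm by 35 mm, 19 mm high, 0.05 kg; a bystander to be left alone. Its point is the middle of its underside.
There are look-alikes about, which are no part of the job. Leave any red look-alike of the part that bears bat1_mid alone.

How it is judged (in metres and radians):
On the way, in this order (a step that is already met when the one before it is completed fails the run):
1. the cover is swung right open and rests on its stop (value of joint lid above 1.8 rad and velocity of joint lid below 0.1 rad/s), for 0.2 s.
2. every charged battery lies in the tray and every one from the table is docked, tongue under the lip and flat on the dock floor, with the cover still open (((x of bat0_mid in the frame of dock0 between -0.005 and 0.005 m and y of bat0_mid in the frame of dock0 between -0.006 and 0.006 m and z of bat0_mid in the frame of dock0 between -0.004 and 0.0025 m and angle between bat0_mid's own z axis and vertical below 0.05 rad) or (x of bat0_mid in the frame of dock1 between -0.005 and 0.005 m and y of bat0_mid in the frame of dock1 between -0.006 and 0.006 m and z of bat0_mid in the frame of dock1 between -0.004 and 0.0025 m and angle between bat0_mid's own z axis and vertical below 0.05 rad) or (x of bat0_mid in the frame of dock2 between -0.005 and 0.005 m and y of bat0_mid in the frame of dock2 between -0.006 and 0.006 m and z of bat0_mid in the frame of dock2 between -0.004 and 0.0025 m and angle between bat0_mid's own z axis and vertical below 0.05 rad)) and ((x of bat1_mid in the frame of dock0 between -0.005 and 0.005 m and y of bat1_mid in the frame of dock0 between -0.006 and 0.006 m and z of bat1_mid in the frame of dock0 between -0.004 and 0.0025 m and angle between bat1_mid's own z axis and vertical below 0.05 rad) or (x of bat1_mid in the frame of dock1 between -0.005 and 0.005 m and y of bat1_mid in the frame of dock1 between -0.006 and 0.006 m and z of bat1_mid in the frame of dock1 between -0.004 and 0.0025 m and angle between bat1_mid's own z axis and vertical below 0.05 rad) or (x of bat1_mid in the frame of dock2 between -0.005 and 0.005 m and y of bat1_mid in the frame of dock2 between -0.006 and 0.006 m and z of bat1_mid in the frame of dock2 between -0.004 and 0.0025 m and angle between bat1_mid's own z axis and vertical below 0.05 rad)) and ((x of bat2_mid in the frame of dock0 between -0.005 and 0.005 m and y of bat2_mid in the frame of dock0 between -0.006 and 0.006 m and z of bat2_mid in the frame of dock0 between -0.004 and 0.0025 m and angle between bat2_mid's own z axis and vertical below 0.05 rad) or (x of bat2_mid in the frame of dock1 between -0.005 and 0.005 m and y of bat2_mid in the frame of dock1 between -0.006 and 0.006 m and z of bat2_mid in the frame of dock1 between -0.004 and 0.0025 m and angle between bat2_mid's own z axis and vertical below 0.05 rad) or (x of bat2_mid in the frame of dock2 between -0.005 and 0.005 m and y of bat2_mid in the frame of dock2 between -0.006 and 0.006 m and z of bat2_mid in the frame of dock2 between -0.004 and 0.0025 m and angle between bat2_mid's own z axis and vertical below 0.05 rad)) and x of chg0_mid in the frame of tray_in between -0.085 and 0.085 m and y of chg0_mid in the frame of tray_in between -0.055 and 0.055 m and z of chg0_mid in the frame of tray_in between 0.01 and 0.024 m and x of chg1_mid in the frame of tray_in between -0.085 and 0.085 m and y of chg1_mid in the frame of tray_in between -0.055 and 0.055 m and z of chg1_mid in the frame of tray_in between 0.01 and 0.024 m and x of chg2_mid in the frame of tray_in between -0.085 and 0.085 m and y of chg2_mid in the frame of tray_in between -0.055 and 0.055 m and z of chg2_mid in the frame of tray_in between 0.01 and 0.024 m and value of joint lid above 1.2 rad), for 0.2 s.
At the end, for the whole second after the job is handed in: The cover is shut (within 0.05 rad), every charged battery lies flat inside the tray on its floor, and every battery from the table lies docked, its tongue under the lip: within 5 mm of the docked place lengthwise, 6 mm sideways, 2.5 mm in height, and flat within 0.05 rad (value of joint lid below 0.05 rad and ((x of bat0_mid in the frame of dock0 between -0.005 and 0.005 m and y of bat0_mid in the frame of dock0 between -0.006 and 0.006 m and z of bat0_mid in the frame of dock0 between -0.004 and 0.0025 m and angle between bat0_mid's own z axis and vertical below 0.05 rad) or (x of bat0_mid in the frame of dock1 between -0.005 and 0.005 m and y of bat0_mid in the frame of dock1 between -0.006 and 0.006 m and z of bat0_mid in the frame of dock1 between -0.004 and 0.0025 m and angle between bat0_mid's own z axis and vertical below 0.05 rad) or (x of bat0_mid in the frame of dock2 between -0.005 and 0.005 m and y of bat0_mid in the frame of dock2 between -0.006 and 0.006 m and z of bat0_mid in the frame of dock2 between -0.004 and 0.0025 m and angle between bat0_mid's own z axis and vertical below 0.05 rad)) and ((x of bat1_mid in the frame of dock0 between -0.005 and 0.005 m and y of bat1_mid in the frame of dock0 between -0.006 and 0.006 m and z of bat1_mid in the frame of dock0 between -0.004 and 0.0025 m and angle between bat1_mid's own z axis and vertical below 0.05 rad) or (x of bat1_mid in the frame of dock1 between -0.005 and 0.005 m and y of bat1_mid in the frame of dock1 between -0.006 and 0.006 m and z of bat1_mid in the frame of dock1 between -0.004 and 0.0025 m and angle between bat1_mid's own z axis and vertical below 0.05 rad) or (x of bat1_mid in the frame of dock2 between -0.005 and 0.005 m and y of bat1_mid in the frame of dock2 between -0.006 and 0.006 m and z of bat1_mid in the frame of dock2 between -0.004 and 0.0025 m and angle between bat1_mid's own z axis and vertical below 0.05 rad)) and ((x of bat2_mid in the frame of dock0 between -0.005 and 0.005 m and y of bat2_mid in the frame of dock0 between -0.006 and 0.006 m and z of bat2_mid in the frame of dock0 between -0.004 and 0.0025 m and angle between bat2_mid's own z axis and vertical below 0.05 rad) or (x of bat2_mid in the frame of dock1 between -0.005 and 0.005 m and y of bat2_mid in the frame of dock1 between -0.006 and 0.006 m and z of bat2_mid in the frame of dock1 between -0.004 and 0.0025 m and angle between bat2_mid's own z axis and vertical below 0.05 rad) or (x of bat2_mid in the frame of dock2 between -0.005 and 0.005 m and y of bat2_mid in the frame of dock2 between -0.006 and 0.006 m and z of bat2_mid in the frame of dock2 between -0.004 and 0.0025 m and angle between bat2_mid's own z axis and vertical below 0.05 rad)) and x of chg0_mid in the frame of tray_in between -0.085 and 0.085 m and y of chg0_mid in the frame of tray_in between -0.055 and 0.055 m and z of chg0_mid in the frame of tray_in between 0.01 and 0.024 m and x of chg1_mid in the frame of tray_in between -0.085 and 0.085 m and y of chg1_mid in the frame of tray_in between -0.055 and 0.055 m and z of chg1_mid in the frame of tray_in between 0.01 and 0.024 m and x of chg2_mid in the frame of tray_in between -0.085 and 0.085 m and y of chg2_mid in the frame of tray_in between -0.055 and 0.055 m and z of chg2_mid in the frame of tray_in between 0.01 and 0.024 m); the robot touches nothing.
It fails at once if the headlamp is shoved aside or tipped over (distance of headlamp from where it was at the start of the episode above 0.04 m or angle between headlamp's own z axis and vertical above 0.6 rad).
It fails at once if the dish of bolts is shoved aside or tipped over (distance of dish from where it was at the start of the episode above 0.04 m or angle between dish's own z axis and vertical above 0.6 rad).
It fails at once if the seat clamp is shoved aside or tipped over (distance of seat_clamp from where it was at the start of the episode above 0.04 m or angle between seat_clamp's own z axis and vertical above 0.6 rad).
It fails at once if the tire lever trio is shoved aside or tipped over (distance of levers from where it was at the start of the episode above 0.04 m or angle between levers's own z axis and vertical above 0.6 rad).
Of bat0, bat1, bat2 only 2 to 3 are there at a start; the rules pass over those that are not, and their reading is None.
Of chg0, chg1, chg2 only 1 to 2 are there at a start; the rules pass over those that are not, and their reading is None.
At some moment in a run one of bat0, bat1, bat2 may be knocked a few centimetres aside while the robot is not near it.
Once in a run the grip may slacken for a moment while it holds something.
It also fails if it takes over 210 s, if anything falls off the work surface, if the arm or the gripper's body presses on something with over 40 N, if the wrist force passes 120 N, or if a joint passes its speed limit or range.

## Working session

There is one attempt and no reset: what is moved stays moved. The work goes in short steps, Python scripts to look and compute and a tool call to move; the robot and the scene stay as the last step left them, time stands still between calls to the robot, and variables do not carry over. Pictures are saved under pics/ and viewed, at most 16 in all, crops included, and the job is handed in when it is done.

Besides the shell and the picture viewer there is one more tool, called after "Call:" as a command line: name --argument value ..., lists and objects as JSON in quotes. carry_out: Moves the arm, as the interface text tells. Shift numbers are shares of 0.4 m and turn numbers shares of 30 degrees, none past 1 either way. Its arguments: {"type":"object","properties":{"moves":{"type":"array"},"hand":{"type":"number"}},"required":["moves"]}

```bash
ls; mkdir -p pics; cat > h.py <<'E'
import numpy as np, cv2
from cell import state, read_camera
def snap(name,fn=None):
    c=read_camera(name); im=c["color"]
    if fn: cv2.imwrite("pics/"+fn,im[:,:,::-1])
    return c
def ray(c,u,v):
    K=np.array(c["K"]);k=float(c["k1"])
    dx,dy=(u-K[0,2])/K[0,0],(v-K[1,2])/K[1,1]
    x,y=dx,dy
    for _ in range(20):
        s=1+k*(x*x+y*y); x,y=dx/s,dy/s
    R=np.array(c["R"]);t=np.array(c["t"])
    return -R.T@t, R.T@np.array([x,y,1.])
def onz(c,u,v,z):
    o,d=ray(c,u,v); return o+d*(z-o[2])/d[2]
def proj(c,X):
    K=np.array(c["K"]);p=np.array(c["R"])@np.array(X,float)+np.array(c["t"])
    x,y=p[0]/p[2],p[1]/p[2];s=1+float(c["k1"])*(x*x+y*y)
    return np.array([K[0,0]*x*s+K[0,2],K[1,1]*y*s+K[1,2]])
E
python3 - <<'E'
from h import *
for n in("top","side"):
    c=snap(n,n+"0.png"); o,_=ray(c,280,210); print(n,o,c["K"],c["k1"],onz(c,280,210,0))
    print(np.array(c["R"]))
print(state())
E
```

```text
pics
top [ 489.6729123    62.55211957 1236.9269794 ] [[464.29065104   0.         273.89960674]
 [  0.         464.29065104 207.86724763]
 [  0.           0.           1.        ]] -0.00026346868255244083 [586.33556056  50.19502583   0.        ]
[[ 0.02000957 -0.99979846 -0.00162677]
 [-0.99641267 -0.01980794 -0.08227655]
 [ 0.08222775  0.00326725 -0.99660821]]
side [484.22913759 917.97244123 769.04199803] [[409.39766174   0.         273.51113281]
 [  0.         409.39766174 209.96108005]
 [  0.           0.           1.        ]] -0.10472801359398848 [545.586659    -7.13440498   0.        ]
[[-0.99462521 -0.10189404  0.01839261]
 [-0.07918134  0.63407012 -0.76921089]
 [ 0.0667158  -0.7665329  -0.63873023]]
{'t': 0.1, 'joints': array([ 1.22241666e+00,  4.91500169e-01,  1.55939165e+00, -6.34409157e-06,
        1.09169750e+00, -1.05599600e-01]), 'qvel': array([-0.00129177, -0.00101287, -0.00293498,  0.00046367, -0.00035036,
       -0.00079642]), 'tau': array([ 2.91208577e-03, -6.13617539e+01, -2.58605307e+01,  6.93804002e-02,
        4.70148353e-02, -4.43105861e-06]), 'eef_pos': array([150.1564131 , 606.47203007, 214.11854978]), 'tcp_rot': array([-3.14060095e+00, -9.94558875e-05,  2.89881546e+00]), 'ft_force': array([0.63176182, 0.75080501, 0.49833993]), 'moment': array([ 0.04385788, -0.01309072,  0.01672463]), 'grip_force': 0.0, 'opening': 1.0014860979014222}
```

View pics/top0.png

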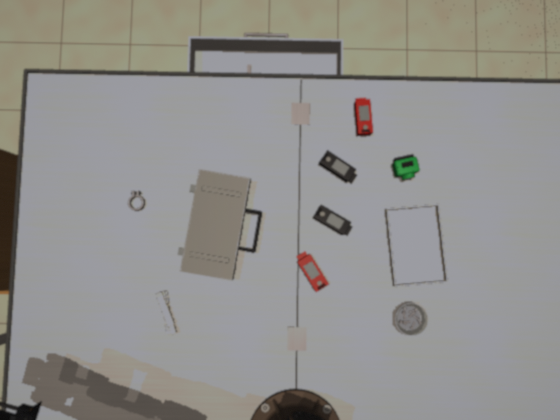

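View pics/side0.png

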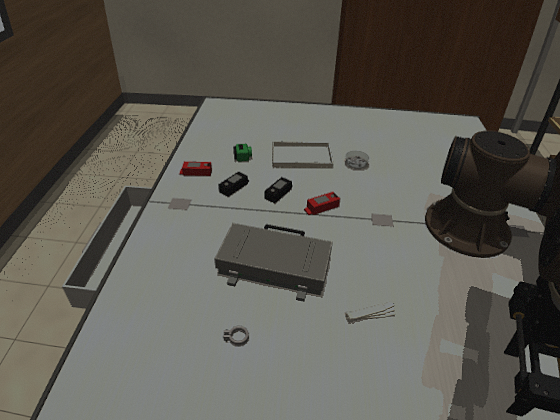

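```bash
python3 - <<'E'
from h import *
im=cv2.imread("pics/top0.png")
cv2.imwrite("pics/c1.png",cv2.resize(im[130:300,170:365],None,fx=4,fy=3.5,interpolation=cv2.INTER_CUBIC)[:600,:800])
c=snap("top"); a=c["color"].astype(int)
m=((a.max(2)<75)).astype(np.uint8); m[:, :290]=0; m[:140]=0;m[260:]=0;m[:,375:]=0
n,l,s,ce=cv2.connectedComponentsWithStats(m)
for i in range(1,n):
    if s[i,4]>150:
        pts=np.argwhere(l==i)[:,::-1].astype(np.float32)
        r=cv2.minAreaRect(pts); print(s[i],r)
        w=np.array([onz(c,*p,24)[:2] for p in cv2.boxPoints(r)]);print(w.round(1).tolist(),w.mean(0))
# corners by colour: box cover
hsv=cv2.cvtColor(c["color"],cv2.COLOR_RGB2HSV)
for p in [(217,225),(150,150),(415,245),(185,220)]: print(p,a[p[1],p[0]],hsv[p[1],p[0]])
E
```

```text
[319 152  37  30 367] ((338.1963195800781, 167.432373046875), (37.51039123535156, 15.805349349975586), 33.11134338378906)
[[708.8, -48.1], [744.7, -70.5], [691.6, -153.9], [655.9, -131.4]] [ 700.27155926 -100.95511357]
[314 206  37  29 336] ((332.7185363769531, 220.6285400390625), (37.5701904296875, 14.957094192504883), 30.465543746948242)
[[566.4, -35.6], [600.6, -55.0], [552.3, -140.2], [518.3, -120.6]] [559.3909847  -87.85133515]
(217, 225) [130 123 112] [ 18  35 130]
(150, 150) [155 156 159] [113   6 159]
(415, 245) [155 156 162] [116  11 162]
(185, 220) [156 157 159] [110   5 159]
```

View pics/c1.png

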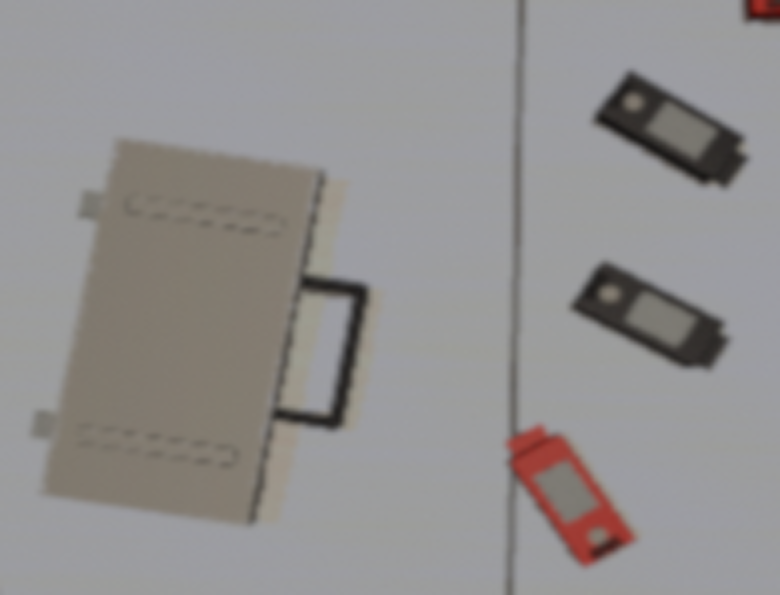

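```bash
python3 - <<'E'
from h import *
c=snap("top")
def P(x,y,z): return onz(c,170+x/4,130+y/3.5,z)[:2]
co=[P(117,138,58),P(325,172,58),P(252,523,58),P(42,493,58)]
print(np.round(co,1).tolist(),[round(float(np.linalg.norm(co[i]-co[(i+1)%4])),1) for i in range(4)])
for a,b in((0,1),(3,2),(3,0),(2,1)): 
    d=co[b]-co[a];print(np.degrees(np.arctan2(d[1],d[0])))
print("centre",np.mean(co,0))
print("handle",P(361,290,32),P(335,424,32),P(348,357,32))
a=c["color"].astype(int)
# tray: dark rim
m=((a.max(2)<110)&(np.ptp(a,2)<30)).astype(np.uint8);m[:,:380]=0;m[:195]=0;m[295:]=0;m[:,455:]=0
n,l,s,_=cv2.connectedComponentsWithStats(m)
pts=np.argwhere(m)[:,::-1].astype(np.float32);r=cv2.minAreaRect(pts)
w=np.array([onz(c,*p,22)[:2] for p in cv2.boxPoints(r)]);print(r,w.round(1).tolist(),w.mean(0))
# cover mask
hs=cv2.cvtColor(c["color"],cv2.COLOR_RGB2HSV)
m=((a[...,0]-a[...,2]>10)&(a.max(2)<140)).astype(np.uint8);m[:150]=0;m[300:]=0;m[:,:170]=0;m[:,270:]=0
m=cv2.morphologyEx(m,cv2.MORPH_OPEN,np.ones((5,5)))
pts=np.argwhere(m)[:,::-1].astype(np.float32);r=cv2.minAreaRect(pts)
w=np.array([onz(c,*p,58)[:2] for p in cv2.boxPoints(r)]);print(r,w.round(1).tolist(),w.mean(0))
E
```

```text
[[682.1, 259.9], [659.6, 125.9], [404.3, 165.7], [423.0, 298.6]] [135.9, 258.4, 134.2, 262.0]
-99.52805540211646
-98.02328073110723
-8.49052464015093
-8.860102006787521
centre [542.23279974 212.52408646]
handle [575.35816809 101.74889645] [475.85683719 116.31999221] [525.4395308  109.05902708]
((414.87646484375, 245.0132598876953), (75.99363708496094, 53.72821044921875), 83.8844985961914) [[589.8, -222.7], [607.7, -362.9], [411.4, -382.1], [394.0, -243.7]] [ 500.72004761 -302.85498125]
((215.51351928710938, 224.41891479492188), (54.41606521606445, 102.91376495361328), 9.462322235107422) [[423.4, 299.3], [682.6, 265.4], [662.2, 127.1], [403.8, 163.4]] [542.97334353 213.80065115]
```

Call:
carry_out --hand 0.64 --moves '[{"slide": [0,0,0],"spin": -0.173},{"slide": [-0.056,-0.0545,0.0143],"spin": 0},{"slide": [-0.056,-0.0545,0.0143],"spin": 0},{"slide": [-0.056,-0.0545,0.0143],"spin": 0},{"slide": [-0.056,-0.0545,0.0143],"spin": 0},{"slide": [-0.056,-0.0545,0.0143],"spin": 0},{"slide": [-0.056,-0.0545,0.0143],"spin": 0},{"slide": [-0.056,-0.0545,0.0143],"spin": 0},{"slide": [-0.056,-0.0545,0.0143],"spin": 0},{"slide": [-0.056,-0.0545,0.0143],"spin": 0},{"slide": [-0.056,-0.0545,0.0143],"spin": 0}]'

```text
t: 1.12
eef_pos: [339.2, 356.0, 157.2]
tcp_rot: [3.141, 0.0, 2.99]
ft_force: [0.6, 0.3, 0.2]
opening: 0.367
grip_force: 0.0
```

Call:
carry_out --moves '[{"slide": [-0.056,-0.0545,0.0143],"spin": 0},{"slide": [-0.056,-0.0545,0.0143],"spin": 0},{"slide": [-0.056,-0.0545,0.0143],"spin": 0},{"slide": [-0.056,-0.0545,0.0143],"spin": 0},{"slide": [-0.056,-0.0545,0.0143],"spin": 0},{"slide": [-0.056,-0.0545,0.0143],"spin": 0},{"slide": [-0.056,-0.0545,0.0143],"spin": 0},{"slide": [-0.056,-0.0545,0.0143],"spin": 0},{"slide": [-0.056,-0.0545,0.0143],"spin": 0},{"slide": [-0.056,-0.0545,0.0143],"spin": 0},{"slide": [0,0,0],"spin": 0}]'

```text
t: 2.03
eef_pos: [529.6, 104.2, 99.2]
tcp_rot: [-3.141, 0.001, 2.986]
ft_force: [-0.6, 0.9, -0.3]
opening: 0.361
grip_force: 0.0
```

Call:
carry_out --moves '[{"slide": [0,0,0],"spin": 0},{"slide": [0,0,0],"spin": 0}]'

```text
t: 2.2
eef_pos: [526.5, 108.0, 100.1]
tcp_rot: [3.142, -0.001, 2.989]
ft_force: [0.2, -0.0, 1.0]
opening: 0.36
grip_force: 0.0
```

```bash
cat >> h.py <<'E'
def go(target,yaw=None):
    "tool-frame fractions from the measured pose to target (mm), tool pointing down"
    s=state();p=s["eef_pos"];y=s["tcp_rot"][2]
    out={}
    sp=0
    if yaw is not None:
        dy=(np.radians(yaw)-y+np.pi)%(2*np.pi)-np.pi; sp=-np.degrees(dy)/30; y=y+dy
    d=np.array(target)-p
    print("pos",p.round(1),"yaw",round(np.degrees(s["tcp_rot"][2]),2),"spin",round(sp,3),"slide",np.round([(d[0]*np.cos(y)+d[1]*np.sin(y))/400,(d[0]*np.sin(y)-d[1]*np.cos(y))/400,-d[2]/400],4))
E
python3 -c "
from h import *
c=snap('top');im=c['color'][170:290,170:300,::-1]
cv2.imwrite('pics/g1.png',cv2.resize(im,None,fx=5,fy=5,interpolation=cv2.INTER_CUBIC))
go([526,108,13],171.3)"
```

```text
pos [526.4 108.4 100.3] yaw 171.3 spin 0.0 slide [ 0.0008 -0.0011  0.2183]
```

Call:
carry_out --moves '[{"slide": [0,0,0.055],"spin": 0},{"slide": [0,0,0.055],"spin": 0},{"slide": [0,0,0.055],"spin": 0},{"slide": [0,0,0.053],"spin": 0},{"slide": [0,0,0],"spin": 0}]'

```text
t: 2.67
eef_pos: [524.9, 108.7, 10.4]
tcp_rot: [-3.141, -0.005, 2.991]
ft_force: [-0.2, 0.1, -0.4]
opening: 0.36
grip_force: 0.0
```

Call:
carry_out --hand 1 --moves '[{"slide": [0,0,0],"spin": 0},{"slide": [0,0,0],"spin": 0},{"slide": [0,0,0],"spin": 0},{"slide": [0,0,0],"spin": 0},{"slide": [0,0,0],"spin": 0},{"slide": [0,0,0],"spin": 0}]'

```text
t: 3.17
eef_pos: [527.6, 108.8, 14.2]
tcp_rot: [3.14, 0.002, 2.989]
ft_force: [0.5, 9.0, 4.0]
opening: 0.092
grip_force: 30.0
```

```bash
python3 -c "
from h import *
go([526,108,13],171.3)
a=np.linspace(0,1.75,37);x=-174*np.cos(a)+8*np.sin(a);z=174*np.sin(a)+8*np.cos(a)
print(np.round(np.diff(x)/400,4).tolist(),np.round(-np.diff(z)/400,4).tolist())"
```

```text
pos [527.6 108.8  14.2] yaw 171.27 spin -0.001 slide [ 0.0036 -0.0025  0.0029]
[0.0015, 0.0025, 0.0035, 0.0045, 0.0055, 0.0065, 0.0075, 0.0084, 0.0094, 0.0103, 0.0112, 0.012, 0.0129, 0.0137, 0.0144, 0.0152, 0.0159, 0.0165, 0.0172, 0.0177, 0.0183, 0.0188, 0.0192, 0.0196, 0.02, 0.0203, 0.0206, 0.0208, 0.021, 0.0211, 0.0211, 0.0212, 0.0211, 0.0211, 0.0209, 0.0207] [-0.0211, -0.021, -0.0209, -0.0207, -0.0204, -0.0201, -0.0198, -0.0194, -0.019, -0.0185, -0.018, -0.0174, -0.0168, -0.0162, -0.0155, -0.0148, -0.014, -0.0132, -0.0124, -0.0115, -0.0107, -0.0098, -0.0088, -0.0079, -0.0069, -0.006, -0.005, -0.004, -0.0029, -0.0019, -0.0009, 0.0001, 0.0012, 0.0022, 0.0032, 0.0042]
```

Call:
carry_out --moves '[{"slide": [0,0.0015,-0.021],"spin": 0},{"slide": [0,0.0025,-0.021],"spin": 0},{"slide": [0,0.0035,-0.021],"spin": 0},{"slide": [0,0.0045,-0.0207],"spin": 0},{"slide": [0,0.0055,-0.0205],"spin": 0},{"slide": [0,0.0065,-0.02],"spin": 0},{"slide": [0,0.0075,-0.0198],"spin": 0},{"slide": [0,0.0085,-0.0195],"spin": 0},{"slide": [0,0.0095,-0.019],"spin": 0},{"slide": [0,0.0103,-0.0185],"spin": 0},{"slide": [0,0.0112,-0.018],"spin": 0},{"slide": [0,0.012,-0.0175],"spin": 0}]'

```text
t: 4.17
eef_pos: [532.6, 142.5, 107.9]
tcp_rot: [3.139, 0.002, 2.989]
ft_force: [6.2, 17.5, -17.6]
opening: 0.097
grip_force: 30.0
```

Call:
carry_out --moves '[{"slide": [0,0.013,-0.0168],"spin": 0},{"slide": [0,0.0137,-0.0162],"spin": 0},{"slide": [0,0.0145,-0.0155],"spin": 0},{"slide": [0,0.015,-0.0148],"spin": 0},{"slide": [0,0.016,-0.014],"spin": 0},{"slide": [0,0.0165,-0.0132],"spin": 0},{"slide": [0,0.017,-0.0124],"spin": 0},{"slide": [0,0.0178,-0.0115],"spin": 0},{"slide": [0,0.0183,-0.0107],"spin": 0},{"slide": [0,0.0188,-0.0098],"spin": 0},{"slide": [0,0.0192,-0.0088],"spin": 0},{"slide": [0,0.0196,-0.008],"spin": 0}]'

```text
t: 5.17
eef_pos: [544.3, 219.8, 169.3]
tcp_rot: [-3.141, 0.001, 2.989]
ft_force: [1.7, -2.7, 0.7]
opening: 0.097
grip_force: 30.0
```

Call:
carry_out --moves '[{"slide": [0,0.02,-0.007],"spin": 0},{"slide": [0,0.0203,-0.006],"spin": 0},{"slide": [0,0.0206,-0.005],"spin": 0},{"slide": [0,0.0208,-0.004],"spin": 0},{"slide": [0,0.021,-0.003],"spin": 0},{"slide": [0,0.021,-0.002],"spin": 0},{"slide": [0,0.021,-0.001],"spin": 0},{"slide": [0,0.021,0],"spin": 0},{"slide": [0,0.021,0.001],"spin": 0},{"slide": [0,0.021,0.002],"spin": 0},{"slide": [0,0.021,0.003],"spin": 0},{"slide": [0,0.0205,0.004],"spin": 0}]'

```text
t: 6.17
eef_pos: [559.3, 318.9, 175.3]
tcp_rot: [3.141, -0.0, 2.989]
ft_force: [3.9, -2.2, 1.9]
opening: 0.096
grip_force: 30.0
```

Call:
carry_out --moves '[{"slide": [0,0.02,0.005],"spin": 0},{"slide": [0,0.02,0.006],"spin": 0},{"slide": [0,0,0],"spin": 0}]'

```text
t: 6.42
eef_pos: [561.8, 335.5, 170.5]
tcp_rot: [3.141, 0.0, 2.99]
ft_force: [3.8, 0.5, 2.2]
opening: 0.095
grip_force: 30.0
```

Call:
carry_out --hand 0.5 --moves '[{"slide": [0,0,0],"spin": 0},{"slide": [0,0,0],"spin": 0},{"slide": [0,0,0],"spin": 0},{"slide": [0,0,-0.05],"spin": 0},{"slide": [0,0,-0.09],"spin": 0},{"slide": [0,-0.09,-0.05],"spin": 0},{"slide": [0,-0.09,0],"spin": 0},{"slide": [0,-0.09,0],"spin": 0},{"slide": [0,-0.09,0],"spin": 0},{"slide": [0,-0.09,0],"spin": 0},{"slide": [0,-0.09,0],"spin": 0},{"slide": [0,-0.09,0],"spin": 0}]'

```text
t: 7.42
eef_pos: [522.3, 83.2, 247.2]
tcp_rot: [3.141, -0.001, 2.989]
ft_force: [1.1, -0.5, 0.2]
opening: 0.497
grip_force: 0.0
```

Call:
carry_out --hand 0.37 --moves '[{"slide": [0,-0.09,0],"spin": 0.23},{"slide": [0,0,0],"spin": 0.23},{"slide": [0,0,0],"spin": 0.23},{"slide": [0,0,0],"spin": 0.23},{"slide": [0,0,0],"spin": 0.23},{"slide": [0,0,0],"spin": 0.23},{"slide": [0,0,0],"spin": 0.23},{"slide": [0,0,0],"spin": 0.23},{"slide": [0,0,0],"spin": 0.23},{"slide": [0,0,0],"spin": 0.23},{"slide": [0,0,0],"spin": 0.23},{"slide": [0,0,0],"spin": 0.23}]'

```text
t: 8.42
eef_pos: [517.5, 49.2, 247.1]
tcp_rot: [-3.141, -0.0, 1.538]
ft_force: [-0.1, -0.9, -0.9]
opening: 0.631
grip_force: 0.0
```

```bash
python3 -c "
from h import *
c=snap('top');im=c['color'][150:300,130:300,::-1]
d=snap('side');j=d['color'][150:320,180:400,::-1]
a=cv2.resize(im,(510,450),interpolation=cv2.INTER_CUBIC)
cv2.imwrite('pics/g2.png',cv2.resize(im,(680,600),interpolation=cv2.INTER_CUBIC));cv2.imwrite('pics/g3.png',cv2.resize(j,None,fx=3.5,fy=3.5,interpolation=cv2.INTER_CUBIC))
print(state()['eef_pos'],state()['joints'])"
```

```text
[517.52278664  49.16032152 247.08886893] [-3.25944482e-02  3.07032523e-01  1.77035363e+00  4.18802547e-04
  1.06483757e+00 -3.75341073e-03]
```

View pics/g2.png

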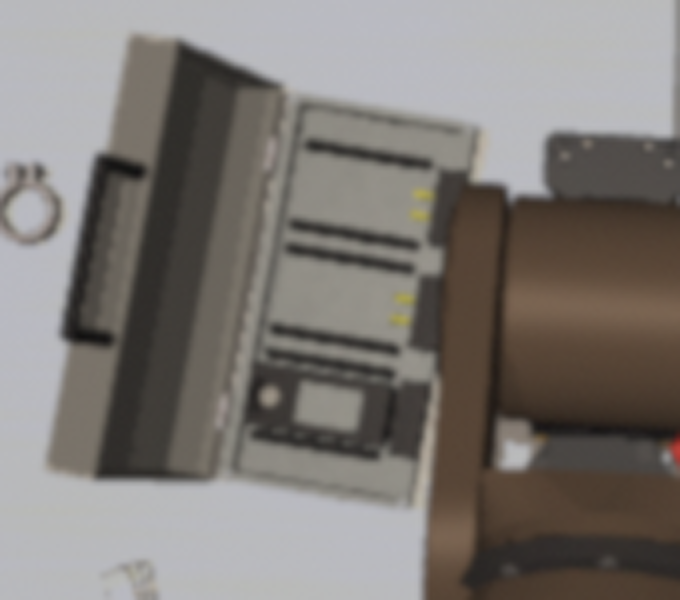

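View pics/g3.png

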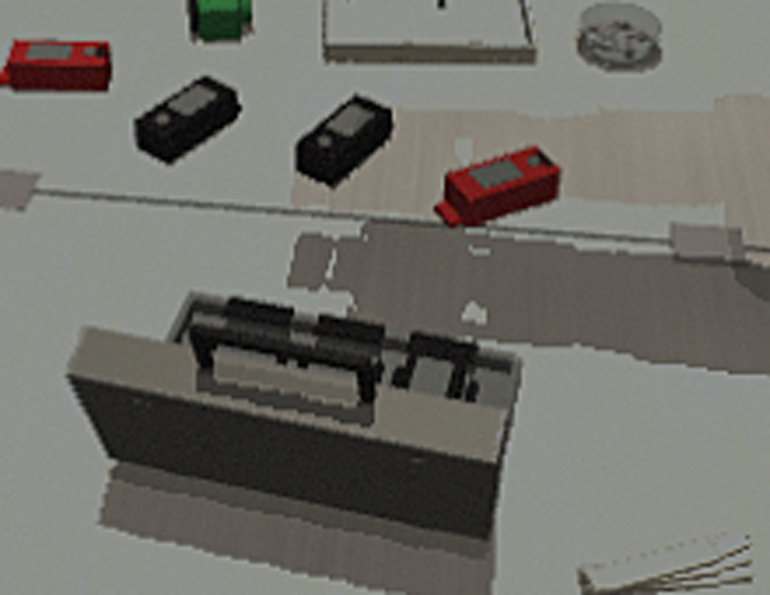

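```bash
python3 - <<'E'
from h import *
c=snap("top")
P=lambda x,y,z: onz(c,130+x/4-.375,150+y/4-.375,z)[:2]
ribs=[[(307,145),(432,163),(290,226),(418,244)],[(287,249),(413,268),(272,329),(398,349)],[(267,354),(393,373),(250,433),(378,454)]]
lips=[[(443,170),(430,243)],[(420,277),(410,348)],[(403,382),(392,452)]]
cor=np.array([P(*p,26) for p in[(292,92),(482,126),(412,507),(228,474)]]);print("tray",cor.round(1).tolist(),cor.mean(0))
for i in range(3):
    r=np.array([P(*p,18) for p in ribs[i]]);l=np.array([P(*p,30) for p in lips[i]])
    d=r[0]-r[1]+r[2]-r[3];a=np.arctan2(d[1],d[0]);u=np.array([np.cos(a),np.sin(a)]);v=np.array([-u[1],u[0]])
    dl=l[0]-l[1]
    print(i,"ang",np.degrees(a),"ribmid",r.mean(0),"len",np.linalg.norm(d)/2,"w",(r[2]+r[3]-r[0]-r[1])@v/2,"lipmid",l.mean(0),"lip dir",np.degrees(np.arctan2(dl[1],dl[0])),"dock by lip",l.mean(0)+49*u, "lat diff",(l.mean(0)-r.mean(0))@v, (r.mean(0)-l.mean(0))@u)
b=np.array([P(*p,44) for p in[(250,367),(393,389),(388,449),(245,428)]]);print("bat",b.mean(0))
go([529.5,48,247],81.3)
E
```

```text
tray [[679.0, 256.1], [658.9, 130.4], [409.7, 169.7], [428.5, 289.4]] [544.0337497  211.40253588]
0 ang 83.01003549723409 ribmid [612.9344557  209.13434503] len 84.44727462482038 w 54.552849636646954 lipmid [604.80578906 158.63414711] lip dir -8.560893606766887 dock by lip [610.76886829 207.26995373] lat diff 1.9226036180349655 51.114076412386225
1 ang 82.35736919303488 ribmid [543.88848083 219.74551144] len 83.89204005464602 w 53.69670030918873 lipmid [535.34454983 170.79173616] lip dir -6.469029108314077 dock by lip [541.86124924 219.35646234] lat diff 1.9574822621641246 49.655202494520964
2 ang 82.25371866682282 ribmid [475.13314181 231.06524108] len 84.20655541958938 w 52.985198162519794 lipmid [467.54802781 180.27389212] lip dir -7.3821264042804495 dock by lip [474.15257219 228.82674985] lat diff 0.6699029150884684 51.35023187742537
bat [472.361344   229.30590334]
pos [517.6  49.1 247.1] yaw 88.64 spin 0.245 slide [0.0017 0.0298 0.0003]
```

Call:
carry_out --moves '[{"slide": [0,0,0],"spin": 0.125},{"slide": [0,0,0],"spin": 0.125},{"slide": [0,0,0],"spin": 0}]'

```text
t: 8.82
eef_pos: [517.7, 49.2, 247.1]
tcp_rot: [-3.141, -0.0, 1.414]
ft_force: [0.0, -0.4, -0.2]
opening: 0.629
grip_force: 0.0
```

```bash
python3 -c "
from h import *
go([477.4,251.7,70],81.2)"
```

```text
pos [517.7  49.2 247.1] yaw 81.04 spin -0.005 slide [ 0.485  -0.1771  0.4428]
```

Call:
carry_out --moves '[{"slide": [0.0606,-0.0221,0.02],"spin": 0},{"slide": [0.0606,-0.0221,0.02],"spin": 0},{"slide": [0.0606,-0.0221,0.02],"spin": 0},{"slide": [0.0606,-0.0221,0.02],"spin": 0},{"slide": [0.0606,-0.0221,0.02],"spin": 0},{"slide": [0.0606,-0.0221,0.02],"spin": 0},{"slide": [0.0606,-0.0221,0.02],"spin": 0},{"slide": [0.0606,-0.0221,0.02],"spin": 0},{"slide": [0,0,0.07],"spin": 0},{"slide": [0,0,0.07],"spin": 0},{"slide": [0,0,0.07],"spin": 0},{"slide": [0,0,0.07],"spin": 0}]'

```text
t: 9.82
eef_pos: [478.3, 252.0, 70.1]
tcp_rot: [3.141, -0.0, 1.42]
ft_force: [1.5, 0.7, -0.9]
opening: 0.631
grip_force: 0.0
```

Call:
carry_out --moves '[{"slide": [0,0,0],"spin": 0},{"slide": [0,0,0],"spin": 0},{"slide": [0,0,0],"spin": 0}]'

```text
t: 10.07
eef_pos: [479.1, 252.0, 72.4]
tcp_rot: [3.141, -0.001, 1.415]
ft_force: [0.4, 0.5, 0.5]
opening: 0.631
grip_force: 0.0
```

```bash
python3 -c "
from h import *
go([477.4,251.7,22],81.2)
c=snap('top');im=c['color'][215:290,150:250,::-1];d=snap('side')['color'][170:290,200:380,::-1]
cv2.imwrite('pics/g4.png',np.hstack([cv2.resize(im,(400,300),interpolation=cv2.INTER_CUBIC),cv2.resize(d,(400,300),interpolation=cv2.INTER_CUBIC)]))"
```

```text
pos [479.1 252.   72.4] yaw 81.1 spin -0.003 slide [-0.0013 -0.0041  0.1259]
```

View pics/g4.png

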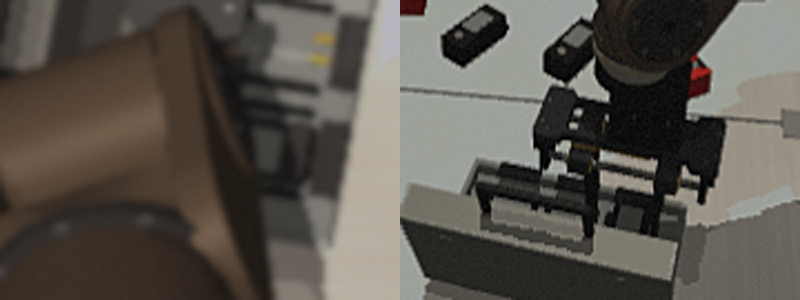

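Call:
carry_out --moves '[{"slide": [0,-0.004,0.042],"spin": 0},{"slide": [0,0,0.042],"spin": 0},{"slide": [0,0,0.04],"spin": 0},{"slide": [0,0,0],"spin": 0},{"slide": [0,0,0],"spin": 0}]'

```text
t: 10.58
eef_pos: [477.2, 252.1, 22.3]
tcp_rot: [3.141, -0.0, 1.414]
ft_force: [0.5, 0.8, 0.2]
opening: 0.631
grip_force: 0.0
```

Call:
carry_out --hand 1 --moves '[{"slide": [0,0,0],"spin": 0},{"slide": [0,0,0],"spin": 0},{"slide": [0,0,0],"spin": 0},{"slide": [0,0,0],"spin": 0},{"slide": [0,0,0],"spin": 0}]'

```text
t: 11.0
eef_pos: [477.3, 252.1, 22.3]
tcp_rot: [3.14, -0.001, 1.414]
ft_force: [-1.3, -0.9, 6.8]
opening: 0.421
grip_force: 30.0
```

```bash
python3 -c "
from h import *
go([477.4,251.7,22],81.2)"
```

```text
pos [477.3 252.1  22.3] yaw 80.99 spin -0.007 slide [-0.001   0.0004  0.0008]
```

Call:
carry_out --moves '[{"slide": [0,0,-0.01],"spin": 0},{"slide": [0,0,-0.01],"spin": 0},{"slide": [0,0,-0.01],"spin": 0},{"slide": [0,0,-0.01],"spin": 0},{"slide": [0,0,-0.01],"spin": 0},{"slide": [0,0,0],"spin": 0}]'

```text
t: 11.5
eef_pos: [476.7, 252.0, 42.0]
tcp_rot: [-3.141, -0.0, 1.413]
ft_force: [-1.2, 1.0, -5.0]
opening: 0.418
grip_force: 30.0
```

Call:
carry_out --moves '[{"slide": [0.005,0,-0.003],"spin": 0},{"slide": [0.01,0,-0.002],"spin": 0},{"slide": [0.01,0,-0.002],"spin": 0},{"slide": [0.01,0,-0.002],"spin": 0},{"slide": [0.01,0,-0.001],"spin": 0},{"slide": [0,0,0],"spin": 0}]'

```text
t: 12.0
eef_pos: [480.2, 270.8, 45.8]
tcp_rot: [3.141, -0.001, 1.414]
ft_force: [-0.1, -0.2, -2.9]
opening: 0.419
grip_force: 30.0
```

Call:
carry_out --moves '[{"slide": [0,0,-0.02],"spin": 0},{"slide": [0,0,-0.03],"spin": 0},{"slide": [0,0,-0.03],"spin": 0},{"slide": [0,0,-0.03],"spin": 0},{"slide": [0,0,0],"spin": 0}]'

```text
t: 12.42
eef_pos: [480.6, 270.1, 91.9]
tcp_rot: [3.139, -0.002, 1.413]
ft_force: [0.1, 1.2, -2.0]
opening: 0.417
grip_force: 30.0
```

```bash
python3 -c "
from h import *
go([477.4,251.7,22],81.2)
d=snap('side')['color'][130:290,200:400,::-1];cv2.imwrite('pics/g5.png',cv2.resize(d,(750,600),interpolation=cv2.INTER_CUBIC))"
```

```text
pos [480.6 270.1  91.9] yaw 80.98 spin -0.007 slide [-0.0466 -0.0009  0.1747]
```

View pics/g5.png

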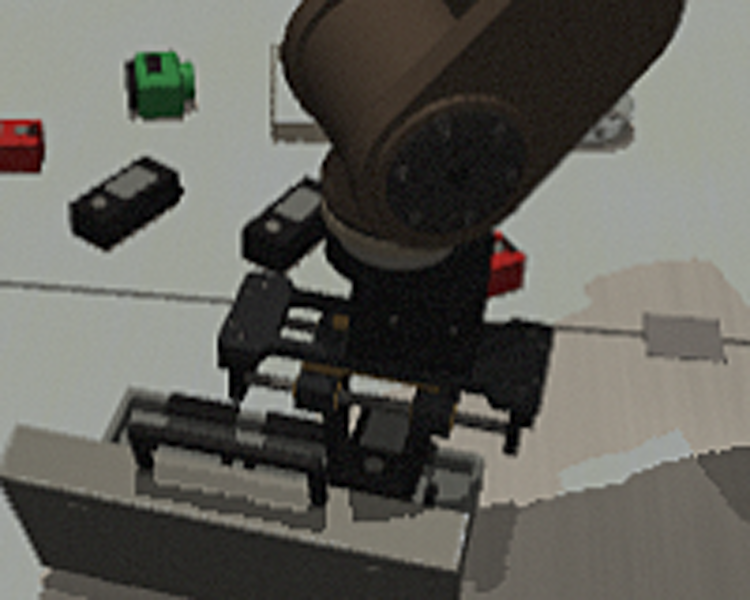

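Call:
carry_out --moves '[{"slide": [0,0,-0.04],"spin": -0.173},{"slide": [0,0,-0.04],"spin": -0.173},{"slide": [0,0,-0.04],"spin": -0.173},{"slide": [0,0,0],"spin": 0}]'

```text
t: 12.8
eef_pos: [480.5, 270.1, 139.4]
tcp_rot: [3.138, -0.001, 1.689]
ft_force: [0.6, 0.9, -2.2]
opening: 0.418
grip_force: 30.0
```

```bash
python3 -c "
from h import *
go([497.7,-277,100],96.6)"
```

```text
pos [480.5 270.1 139.4] yaw 96.78 spin 0.006 slide [-1.3635 -0.1146  0.0985]
```

Call:
carry_out --moves '[{"slide": [-0.04,-0.0064,0],"spin": 0},{"slide": [-0.0758,-0.0064,0],"spin": 0},{"slide": [-0.0758,-0.0064,0],"spin": 0},{"slide": [-0.0758,-0.0064,0],"spin": 0},{"slide": [-0.0758,-0.0064,0],"spin": 0},{"slide": [-0.0758,-0.0064,0],"spin": 0},{"slide": [-0.0758,-0.0064,0],"spin": 0},{"slide": [-0.0758,-0.0064,0],"spin": 0},{"slide": [-0.0758,-0.0064,0],"spin": 0},{"slide": [-0.0758,-0.0064,0],"spin": 0}]'

```text
t: 13.63
eef_pos: [486.6, -21.6, 136.4]
tcp_rot: [-3.14, -0.0, 1.682]
ft_force: [1.0, 0.8, -3.0]
opening: 0.418
grip_force: 30.0
```

Call:
carry_out --moves '[{"slide": [-0.0758,-0.0064,0],"spin": 0},{"slide": [-0.0758,-0.0064,0],"spin": 0},{"slide": [-0.0758,-0.0064,0],"spin": 0},{"slide": [-0.0758,-0.0064,0],"spin": 0},{"slide": [-0.0758,-0.0064,0],"spin": 0},{"slide": [-0.0758,-0.0064,0],"spin": 0},{"slide": [-0.0758,-0.0064,0],"spin": 0},{"slide": [-0.0758,-0.0064,0.02],"spin": 0},{"slide": [-0.035,0,0.02],"spin": 0},{"slide": [0,0,0.02],"spin": 0},{"slide": [0,0,0.01],"spin": 0},{"slide": [0,0,0],"spin": 0}]'

```text
t: 14.63
eef_pos: [495.4, -275.9, 107.7]
tcp_rot: [-3.139, -0.003, 1.684]
ft_force: [0.5, 0.9, -2.1]
opening: 0.422
grip_force: 30.0
```

```bash
python3 -c "
from h import *
go([497.7,-277,15],96.6)
c=snap('top');im=c['color'][150:330,300:480,::-1];d=snap('side')['color'][90:210,200:380,::-1]
cv2.imwrite('pics/g6.png',np.hstack([cv2.resize(im,(400,400),interpolation=cv2.INTER_CUBIC),cv2.resize(d,(400,400),interpolation=cv2.INTER_CUBIC)]))"
```

```text
pos [ 495.4 -275.9  107.7] yaw 96.5 spin -0.003 slide [-0.0035  0.0055  0.2317]
```

View pics/g6.png

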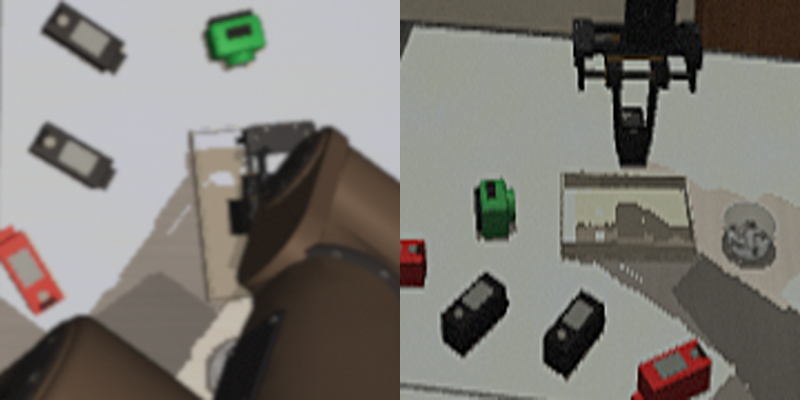

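Call:
carry_out --moves '[{"slide": [-0.003,0.005,0.05],"spin": 0},{"slide": [0,0,0.05],"spin": 0},{"slide": [0,0,0.05],"spin": 0},{"slide": [0,0,0.02],"spin": 0},{"slide": [0,0,0.02],"spin": 0},{"slide": [0,0,0.015],"spin": 0},{"slide": [0,0,0.015],"spin": 0},{"slide": [0,0,0.012],"spin": 0},{"slide": [0,0,0],"spin": 0},{"slide": [0,0,0],"spin": 0}]'

```text
t: 15.57
eef_pos: [498.6, -278.5, 17.0]
tcp_rot: [3.141, 0.001, 1.685]
ft_force: [-0.7, -0.7, -2.2]
opening: 0.42
grip_force: 30.0
```

Call:
carry_out --hand 0.37 --moves '[{"slide": [0,0,0],"spin": 0},{"slide": [0,0,0],"spin": 0},{"slide": [0,0,0],"spin": 0},{"slide": [0,0,0],"spin": 0},{"slide": [0,0,-0.04],"spin": 0},{"slide": [0,0,-0.08],"spin": 0},{"slide": [0,0,-0.08],"spin": 0},{"slide": [0,0,-0.08],"spin": 0},{"slide": [0,0,0],"spin": 0}]'

```text
t: 16.32
eef_pos: [500.2, -279.6, 134.3]
tcp_rot: [3.135, 0.006, 1.685]
ft_force: [0.1, -0.4, 0.3]
opening: 0.633
grip_force: 0.0
```

```bash
python3 - <<'E'
from h import *
go([500,-90,100],60)
c=snap("top"); a=c["color"].astype(int); cv2.imwrite('pics/tmp.png',c["color"][...,::-1])
m=((a.max(2)<75)).astype(np.uint8); m[:, :290]=0; m[:140]=0;m[260:]=0;m[:,375:]=0
n,l,s,ce=cv2.connectedComponentsWithStats(m)
for i in range(1,n):
    if 250<s[i,4]<600:
        pts=np.argwhere(l==i)[:,::-1].astype(np.float32)
        r=cv2.minAreaRect(pts); w=np.array([onz(c,*p,24)[:2] for p in cv2.boxPoints(r)]);print(s[i],w.round(1).tolist(),w.mean(0))
E
```

```text
pos [ 500.2 -279.6  134.3] yaw 96.55 spin 1.218 slide [ 0.4104 -0.2374  0.0858]
[320 152  35  30 296] [[709.4, -50.0], [743.2, -71.6], [690.9, -151.9], [657.3, -130.2]] [ 700.18949137 -100.94824898]
```

Call:
carry_out --moves '[{"slide": [0,0,0],"spin": 0.2333},{"slide": [0,0,0],"spin": 0.2333},{"slide": [0,0,0],"spin": 0.2333},{"slide": [0,0,0],"spin": 0.2333},{"slide": [0,0,0],"spin": 0.2333},{"slide": [0,0,0],"spin": 0}]'

```text
t: 16.87
eef_pos: [498.0, -278.1, 127.6]
tcp_rot: [-3.14, -0.0, 1.069]
ft_force: [0.2, 0.2, -0.4]
opening: 0.629
grip_force: 0.0
```

```bash
python3 -c "
from h import *
go([567.4,-74.8,90],61.5)
c=snap('top');a=c['color'].astype(int)
cv2.imwrite('pics/tmp.png',c['color'][...,::-1])
m=(a.max(2)<75).astype(np.uint8);m[:,:290]=0;m[:,375:]=0;m[:140]=0;m[260:]=0
n,l,s,ce=cv2.connectedComponentsWithStats(m);print(s[1:][s[1:,4]>150])"
```

```text
pos [ 498.  -278.1  127.6] yaw 61.22 spin -0.009 slide [ 0.5296 -0.09    0.0941]
[[320 152  35  30 294]
 [314 207  36  27 245]]
```

Call:
carry_out --moves '[{"slide": [0.066,-0.0113,0],"spin": 0},{"slide": [0.066,-0.0113,0],"spin": 0},{"slide": [0.066,-0.0113,0],"spin": 0},{"slide": [0.066,-0.0113,0],"spin": 0},{"slide": [0.066,-0.0113,0.02],"spin": 0},{"slide": [0.066,-0.0113,0.02],"spin": 0},{"slide": [0.066,-0.0113,0.02],"spin": 0},{"slide": [0.066,-0.0113,0.034],"spin": 0},{"slide": [0,0,0],"spin": 0},{"slide": [0,0,0],"spin": 0}]'

```text
t: 17.75
eef_pos: [566.8, -74.3, 90.1]
tcp_rot: [-3.14, 0.0, 1.08]
ft_force: [-0.6, -0.3, -0.2]
opening: 0.636
grip_force: 0.0
```

```bash
python3 -c "
from h import *
go([567.4,-74.8,10],61.5)
c=snap('top');im=c['color'][150:330,300:450,::-1];d=snap('side')['color'][130:230,200:350,::-1]
cv2.imwrite('pics/g7.png',np.hstack([cv2.resize(im,(375,450),interpolation=cv2.INTER_CUBIC),cv2.resize(d,(425,450),interpolation=cv2.INTER_CUBIC)]))"
```

```text
pos [566.8 -74.3  90.1] yaw 61.9 spin 0.013 slide [-0.0003  0.0019  0.2001]
```

View pics/g7.png

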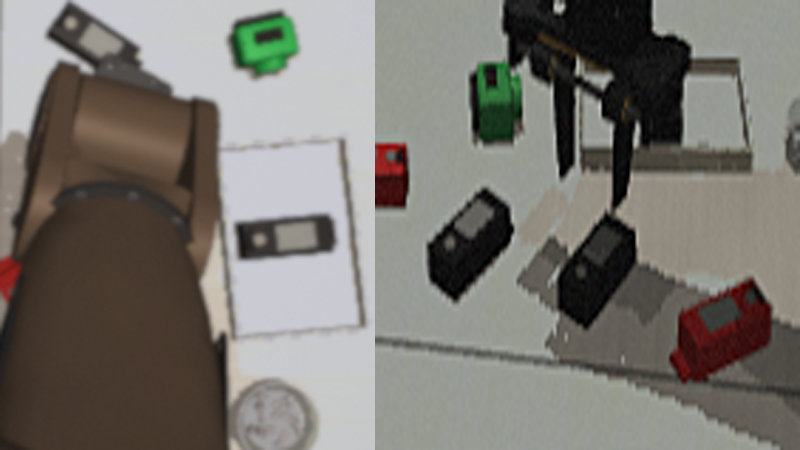

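Call:
carry_out --moves '[{"slide": [0,0.002,0.06],"spin": 0},{"slide": [0,0,0.06],"spin": 0},{"slide": [0,0,0.05],"spin": 0},{"slide": [0,0,0.03],"spin": 0},{"slide": [0,0,0],"spin": 0},{"slide": [0,0,0],"spin": 0}]'

```text
t: 18.35
eef_pos: [567.8, -76.5, 11.3]
tcp_rot: [-3.141, 0.0, 1.074]
ft_force: [-0.3, -0.6, 0.2]
opening: 0.628
grip_force: 0.0
```

Call:
carry_out --hand 1 --moves '[{"slide": [0,0,0],"spin": 0},{"slide": [0,0,0],"spin": 0},{"slide": [0,0,0],"spin": 0},{"slide": [0,0,0],"spin": 0},{"slide": [0,0,0],"spin": 0}]'

```text
t: 18.77
eef_pos: [568.0, -75.8, 12.0]
tcp_rot: [3.141, -0.0, 1.074]
ft_force: [-1.7, -0.1, 6.7]
opening: 0.42
grip_force: 29.9
```

```bash
python3 -c "
from h import *
go([567.4,-74.8,10],61.5)"
```

```text
pos [568.  -75.8  12. ] yaw 61.55 spin 0.002 slide [ 0.0014 -0.0025  0.0049]
```

Call:
carry_out --moves '[{"slide": [0,0,-0.04],"spin": 0},{"slide": [0,0,-0.08],"spin": 0},{"slide": [0,0,-0.08],"spin": -0.218},{"slide": [0,0,-0.05],"spin": -0.218},{"slide": [0,0,0],"spin": -0.218},{"slide": [0,0,0],"spin": 0},{"slide": [0,0,0],"spin": 0}]'

```text
t: 19.35
eef_pos: [567.5, -75.6, 111.0]
tcp_rot: [-3.141, -0.0, 1.413]
ft_force: [0.5, 1.1, -2.9]
opening: 0.421
grip_force: 29.9
```

```bash
python3 -c "
from h import *
go([477.6,253.7,70],81.2)"
```

```text
pos [567.5 -75.6 111. ] yaw 80.98 spin -0.007 slide [ 0.7793 -0.348   0.1024]
```

Call:
carry_out --moves '[{"slide": [0.078,-0.0348,0],"spin": 0},{"slide": [0.078,-0.0348,0],"spin": 0},{"slide": [0.078,-0.0348,0],"spin": 0},{"slide": [0.078,-0.0348,0],"spin": 0},{"slide": [0.078,-0.0348,0],"spin": 0},{"slide": [0.078,-0.0348,0],"spin": 0},{"slide": [0.078,-0.0348,0],"spin": 0},{"slide": [0.078,-0.0348,0],"spin": 0},{"slide": [0.078,-0.0348,0],"spin": 0},{"slide": [0.078,-0.0348,0],"spin": -0.007},{"slide": [0,0,0.04],"spin": 0},{"slide": [0,0,0.04],"spin": 0}]'

```text
t: 20.35
eef_pos: [477.3, 255.8, 78.3]
tcp_rot: [3.141, -0.0, 1.419]
ft_force: [0.1, -0.8, -3.0]
opening: 0.42
grip_force: 29.9
```

Call:
carry_out --moves '[{"slide": [0,0,0],"spin": 0},{"slide": [0,0,0],"spin": 0},{"slide": [0,0,0],"spin": 0},{"slide": [0,0,0],"spin": 0}]'

```text
t: 20.68
eef_pos: [478.6, 253.6, 79.7]
tcp_rot: [3.141, -0.0, 1.419]
ft_force: [-0.4, -0.1, -1.8]
opening: 0.418
grip_force: 29.9
```

```bash
python3 -c "
from h import *
go([477.6,253.7,44],81.2)
c=snap('top');im=c['color'][215:290,150:270,::-1];d=snap('side')['color'][150:290,200:380,::-1]
cv2.imwrite('pics/g8.png',np.hstack([cv2.resize(im,(400,400),interpolation=cv2.INTER_CUBIC),cv2.resize(d,(400,400),interpolation=cv2.INTER_CUBIC)]))"
```

```text
pos [478.6 253.6  79.7] yaw 81.28 spin 0.003 slide [-0.0002 -0.0024  0.0892]
```

View pics/g8.png

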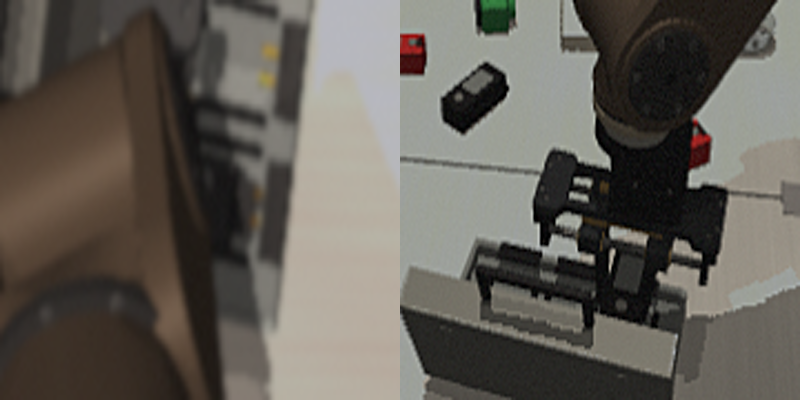

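Call:
carry_out --moves '[{"slide": [0,-0.002,0.03],"spin": 0},{"slide": [0,0,0.03],"spin": 0},{"slide": [0,0,0.03],"spin": 0},{"slide": [0,0,0],"spin": 0},{"slide": [0,0,0],"spin": 0}]'

```text
t: 21.2
eef_pos: [477.4, 253.8, 43.3]
tcp_rot: [-3.141, 0.0, 1.42]
ft_force: [-0.1, 0.1, -2.9]
opening: 0.42
grip_force: 29.9
```

Call:
carry_out --moves '[{"slide": [0,0,0.005],"spin": 0},{"slide": [0,0,0.005],"spin": 0},{"slide": [0,0,0],"spin": 0}]'

```text
t: 21.45
eef_pos: [477.5, 254.0, 39.4]
tcp_rot: [3.141, -0.0, 1.42]
ft_force: [0.1, -0.8, -1.4]
opening: 0.418
grip_force: 29.9
```

Call:
carry_out --moves '[{"slide": [0,0,0.005],"spin": 0},{"slide": [0,0,0.005],"spin": 0},{"slide": [0,0,0],"spin": 0}]'

```text
t: 21.7
eef_pos: [477.8, 253.8, 35.9]
tcp_rot: [3.14, -0.0, 1.42]
ft_force: [-0.5, -3.5, 7.2]
opening: 0.421
grip_force: 30.0
```

Call:
carry_out --moves '[{"slide": [0,0,0.003],"spin": 0},{"slide": [0,0,0.003],"spin": 0},{"slide": [0,0,0],"spin": 0}]'

```text
t: 21.95
eef_pos: [477.8, 253.6, 33.9]
tcp_rot: [3.14, -0.0, 1.42]
ft_force: [-2.7, -7.3, 12.6]
opening: 0.419
grip_force: 30.0
```

Call:
carry_out --moves '[{"slide": [-0.005,0,-0.001],"spin": 0},{"slide": [-0.005,0,0],"spin": 0},{"slide": [-0.005,0,0],"spin": 0},{"slide": [0,0,0],"spin": 0}]'

```text
t: 22.28
eef_pos: [476.8, 248.0, 33.4]
tcp_rot: [3.141, -0.001, 1.42]
ft_force: [0.3, -0.6, 5.5]
opening: 0.417
grip_force: 30.0
```

Call:
carry_out --moves '[{"slide": [-0.005,0,0],"spin": 0},{"slide": [-0.005,0,0],"spin": 0},{"slide": [-0.004,0,0],"spin": 0},{"slide": [0,0,0],"spin": 0}]'

```text
t: 22.62
eef_pos: [475.0, 241.9, 32.7]
tcp_rot: [-3.14, 0.001, 1.42]
ft_force: [0.8, 0.7, -2.4]
opening: 0.423
grip_force: 30.0
```

```bash
python3 -c "
from h import *
go([475.8,241.9,34],81.2)"
```

```text
pos [475.  241.9  32.7] yaw 81.38 spin 0.006 slide [ 0.0002  0.002  -0.0033]
```

Call:
carry_out --moves '[{"slide": [-0.004,0,0],"spin": 0},{"slide": [0,0,0],"spin": 0},{"slide": [0,0,0],"spin": 0}]'

```text
t: 22.87
eef_pos: [475.2, 240.8, 33.0]
tcp_rot: [-3.141, 0.0, 1.42]
ft_force: [-0.7, 1.0, -2.5]
opening: 0.421
grip_force: 30.0
```

Call:
carry_out --moves '[{"slide": [0,0,0.006],"spin": 0},{"slide": [0,0,0.006],"spin": 0},{"slide": [0,0,0],"spin": 0}]'

```text
t: 23.12
eef_pos: [475.6, 241.3, 28.2]
tcp_rot: [3.141, -0.001, 1.42]
ft_force: [0.1, 2.2, 1.9]
opening: 0.418
grip_force: 30.0
```

Call:
carry_out --moves '[{"slide": [0,0,0.005],"spin": 0},{"slide": [0,0,0.005],"spin": 0},{"slide": [0,0,0],"spin": 0}]'

```text
t: 23.37
eef_pos: [475.9, 241.5, 24.5]
tcp_rot: [3.14, -0.001, 1.421]
ft_force: [0.4, 4.7, 3.2]
opening: 0.419
grip_force: 30.0
```

```bash
python3 -c "
from h import *
go([475.8,241.9,24],81.2);print(state()['ft_force'])"
```

```text
pos [475.9 241.5  24.5] yaw 81.39 spin 0.006 slide [ 0.0011 -0.0004  0.0012]
[0.44661707 4.67481294 3.20549939]
```

Call:
carry_out --moves '[{"slide": [0.002,0,0.005],"spin": 0},{"slide": [0,0,0],"spin": 0},{"slide": [0,0,0],"spin": 0}]'

```text
t: 23.62
eef_pos: [475.9, 242.1, 22.5]
tcp_rot: [3.141, -0.001, 1.421]
ft_force: [1.6, 4.2, 2.3]
opening: 0.424
grip_force: 30.0
```

Call:
carry_out --hand 0.37 --moves '[{"slide": [0,0,0],"spin": 0},{"slide": [0,0,0],"spin": 0},{"slide": [0,0,0],"spin": 0},{"slide": [0,0,0],"spin": 0},{"slide": [0,0,-0.04],"spin": 0},{"slide": [0,0,-0.08],"spin": 0},{"slide": [0,0,-0.08],"spin": 0},{"slide": [0,0,0],"spin": 0},{"slide": [0,0,0],"spin": 0}]'

```text
t: 24.37
eef_pos: [476.0, 241.9, 103.6]
tcp_rot: [3.139, -0.001, 1.42]
ft_force: [-0.0, 0.2, -1.3]
opening: 0.631
grip_force: 0.0
```

```bash
python3 -c "
from h import *
go([700,-100,105],60)"
```

```text
pos [476.  241.9 103.6] yaw 81.38 spin 0.713 slide [-0.4602  0.9122 -0.0034]
```

Call:
carry_out --moves '[{"slide": [-0.09,0,0],"spin": 0},{"slide": [-0.09,0,0],"spin": 0},{"slide": [-0.09,0,0],"spin": 0},{"slide": [-0.09,0,0],"spin": 0.191},{"slide": [0,0,0],"spin": 0.191},{"slide": [0,0,0],"spin": 0.191},{"slide": [0,0,0],"spin": 0.191},{"slide": [0,0,0],"spin": 0},{"slide": [0,0,0],"spin": 0}]'

```text
t: 25.12
eef_pos: [453.5, 99.3, 101.5]
tcp_rot: [-3.14, 0.001, 1.023]
ft_force: [0.2, -0.7, 0.5]
opening: 0.633
grip_force: 0.0
```

```bash
python3 - <<'E'
from h import *
go([707.5,-87.5,90],58.5)
c=snap("top"); a=c["color"].astype(int)
m=((a.max(2)<75)).astype(np.uint8); m[:, :290]=0; m[:140]=0;m[260:]=0;m[:,375:]=0
n,l,s,ce=cv2.connectedComponentsWithStats(m)
for i in range(1,n):
    if s[i,4]>150:
        pts=np.argwhere(l==i)[:,::-1].astype(np.float32)
        r=cv2.minAreaRect(pts); w=np.array([onz(c,*p,24)[:2] for p in cv2.boxPoints(r)]);print(s[i],w.round(1).tolist(),w.mean(0))
im=c['color'][180:290,140:320,::-1]
cv2.imwrite('pics/g9.png',cv2.resize(im,(800,490),interpolation=cv2.INTER_CUBIC))
E
```

```text
pos [453.5  99.3 101.5] yaw 58.63 spin 0.004 slide [-0.0662  0.7855  0.0286]
[319 152  37  30 317] [[709.0, -48.9], [743.7, -70.6], [691.3, -152.8], [656.8, -131.0]] [ 700.2120691  -100.86417948]
```

View pics/g9.png

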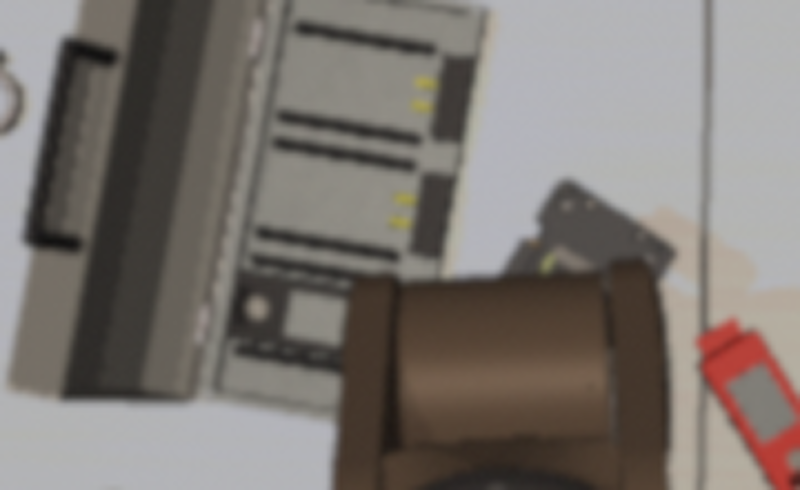

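Call:
carry_out --moves '[{"slide": [-0.0066,0.0785,0],"spin": 0},{"slide": [-0.0066,0.0785,0],"spin": 0},{"slide": [-0.0066,0.0785,0],"spin": 0},{"slide": [-0.0066,0.0785,0],"spin": 0},{"slide": [-0.0066,0.0785,0],"spin": 0},{"slide": [-0.0066,0.0785,0],"spin": 0},{"slide": [-0.0066,0.0785,0],"spin": 0},{"slide": [-0.0066,0.0785,0],"spin": 0},{"slide": [-0.0066,0.0785,0],"spin": 0},{"slide": [-0.0066,0.0785,0],"spin": 0},{"slide": [0,0,0],"spin": 0},{"slide": [0,0,0],"spin": 0}]'

```text
t: 26.17
eef_pos: [708.0, -88.0, 100.9]
tcp_rot: [-3.14, 0.0, 1.022]
ft_force: [-0.2, 0.7, -0.3]
opening: 0.631
grip_force: 0.0
```

```bash
python3 -c "
from h import *
go([707.5,-87.5,11],58.5)
c=snap('top');im=c['color'][120:220,290:420,::-1];e=c['color'][180:300,150:310,::-1];cv2.imwrite('pics/tmp.png',c['color'][...,::-1])
d=snap('side')['color'][130:230,190:340,::-1]
R=lambda i:cv2.resize(i,(400,300),interpolation=cv2.INTER_CUBIC)
cv2.imwrite('pics/g10.png',np.vstack([np.hstack([R(im),R(d)]),np.hstack([R(e),R(snap('side')['color'][200:320,200:360,::-1])])]))"
```

```text
pos [708.  -88.  100.9] yaw 58.56 spin 0.002 slide [ 0.0005 -0.0016  0.2247]
```

View pics/g10.png

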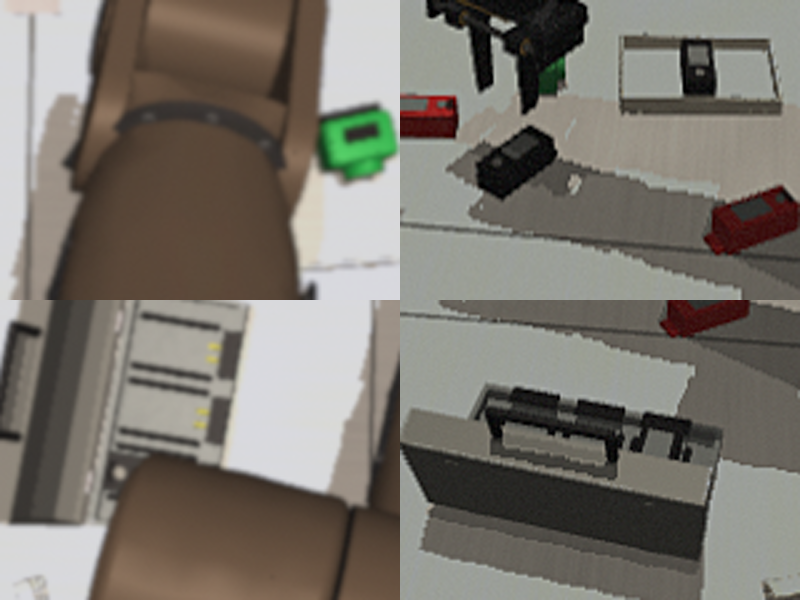

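Call:
carry_out --moves '[{"slide": [0,-0.0016,0.07],"spin": 0},{"slide": [0,0,0.07],"spin": 0},{"slide": [0,0,0.05],"spin": 0},{"slide": [0,0,0.033],"spin": 0},{"slide": [0,0,0],"spin": 0},{"slide": [0,0,0],"spin": 0}]'

```text
t: 26.82
eef_pos: [707.1, -86.6, 13.3]
tcp_rot: [-3.141, 0.0, 1.021]
ft_force: [-0.2, -0.4, 0.5]
opening: 0.629
grip_force: 0.0
```

Call:
carry_out --hand 1 --moves '[{"slide": [0,0,0],"spin": 0},{"slide": [0,0,0],"spin": 0},{"slide": [0,0,0],"spin": 0},{"slide": [0,0,0],"spin": 0},{"slide": [0,0,0],"spin": 0}]'

```text
t: 27.23
eef_pos: [708.1, -87.2, 14.4]
tcp_rot: [3.139, -0.001, 1.02]
ft_force: [0.7, 0.3, 6.2]
opening: 0.419
grip_force: 30.0
```

```bash
python3 -c "
from h import *
go([707.5,-87.5,11],58.5)"
```

```text
pos [708.1 -87.2  14.4] yaw 58.47 spin -0.001 slide [-0.0013 -0.0009  0.0086]
```

Call:
carry_out --moves '[{"slide": [0,0,-0.04],"spin": 0},{"slide": [0,0,-0.08],"spin": 0},{"slide": [0,0,-0.08],"spin": -0.19},{"slide": [0,0,-0.05],"spin": -0.19},{"slide": [0,0,0],"spin": -0.19},{"slide": [0,0,0],"spin": -0.19},{"slide": [0,0,0],"spin": 0},{"slide": [0,0,0],"spin": 0}]'

```text
t: 27.9
eef_pos: [706.9, -87.0, 112.8]
tcp_rot: [-3.141, -0.0, 1.415]
ft_force: [-0.4, 0.2, -2.0]
opening: 0.419
grip_force: 30.0
```

```bash
python3 -c "
from h import *
go([616.1,232.9,80],81.2)"
```

```text
pos [706.9 -87.  112.8] yaw 81.08 spin -0.004 slide [ 0.7556 -0.3465  0.0821]
```

Call:
carry_out --moves '[{"slide": [0.0755,-0.0347,0],"spin": -0.004},{"slide": [0.0755,-0.0347,0],"spin": 0},{"slide": [0.0755,-0.0347,0],"spin": 0},{"slide": [0.0755,-0.0347,0],"spin": 0},{"slide": [0.0755,-0.0347,0],"spin": 0},{"slide": [0.0755,-0.0347,0],"spin": 0},{"slide": [0.0755,-0.0347,0],"spin": 0},{"slide": [0.0755,-0.0347,0],"spin": 0},{"slide": [0.0755,-0.0347,0],"spin": 0},{"slide": [0.0755,-0.0347,0],"spin": 0},{"slide": [0,0,0.04],"spin": 0},{"slide": [0,0,0.04],"spin": 0}]'

```text
t: 28.9
eef_pos: [614.8, 234.6, 81.2]
tcp_rot: [3.14, -0.001, 1.42]
ft_force: [0.0, -1.3, -2.0]
opening: 0.417
grip_force: 30.0
```

Call:
carry_out --moves '[{"slide": [0,0,0],"spin": 0},{"slide": [0,0,0],"spin": 0},{"slide": [0,0,0],"spin": 0},{"slide": [0,0,0],"spin": 0}]'

```text
t: 29.23
eef_pos: [615.8, 232.1, 82.0]
tcp_rot: [3.141, -0.001, 1.419]
ft_force: [-0.3, 0.0, -1.6]
opening: 0.415
grip_force: 30.0
```

```bash
python3 -c "
from h import *
go([616.1,232.9,46],81.2)
c=snap('top');im=c['color'][150:300,150:300,::-1];d=snap('side')['color'][150:290,200:380,::-1]
cv2.imwrite('pics/g11.png',np.hstack([cv2.resize(im,(400,400),interpolation=cv2.INTER_CUBIC),cv2.resize(d,(400,400),interpolation=cv2.INTER_CUBIC)]))"
```

```text
pos [615.8 232.1  82. ] yaw 81.3 spin 0.003 slide [0.0022 0.0003 0.09  ]
```

View pics/g11.png

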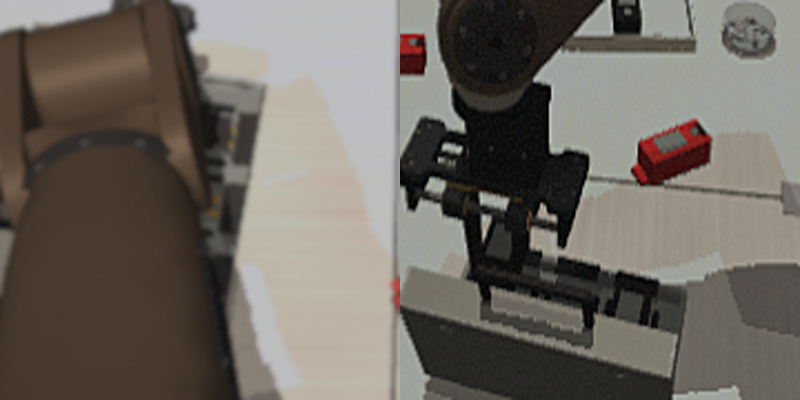

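Call:
carry_out --moves '[{"slide": [0.002,0,0.03],"spin": 0},{"slide": [0,0,0.03],"spin": 0},{"slide": [0,0,0.03],"spin": 0},{"slide": [0,0,0],"spin": 0},{"slide": [0,0,0],"spin": 0}]'

```text
t: 29.75
eef_pos: [614.8, 233.0, 43.7]
tcp_rot: [-3.139, 0.001, 1.42]
ft_force: [-0.0, -0.5, -1.5]
opening: 0.414
grip_force: 30.0
```

Call:
carry_out --moves '[{"slide": [0,0,0.005],"spin": 0},{"slide": [0,0,0.005],"spin": 0},{"slide": [0,0,0],"spin": 0}]'

```text
t: 30.0
eef_pos: [615.4, 233.2, 41.1]
tcp_rot: [3.142, -0.0, 1.42]
ft_force: [0.5, 1.0, -0.8]
opening: 0.415
grip_force: 30.0
```

Call:
carry_out --moves '[{"slide": [0,0,0.005],"spin": 0},{"slide": [0,0,0.005],"spin": 0},{"slide": [0,0,0],"spin": 0}]'

```text
t: 30.25
eef_pos: [615.5, 232.8, 38.5]
tcp_rot: [3.141, 0.0, 1.421]
ft_force: [-3.5, -4.3, 9.2]
opening: 0.417
grip_force: 30.0
```

Call:
carry_out --moves '[{"slide": [0,0,0.003],"spin": 0},{"slide": [0,0,0.003],"spin": 0},{"slide": [0,0,0],"spin": 0}]'

```text
t: 30.5
eef_pos: [615.5, 232.5, 36.5]
tcp_rot: [3.141, 0.0, 1.421]
ft_force: [-4.8, -6.7, 13.8]
opening: 0.422
grip_force: 30.0
```

Call:
carry_out --moves '[{"slide": [-0.005,0,-0.001],"spin": 0},{"slide": [-0.005,0,0],"spin": 0},{"slide": [-0.005,0,0],"spin": 0},{"slide": [0,0,0],"spin": 0}]'

```text
t: 30.83
eef_pos: [615.2, 227.4, 36.0]
tcp_rot: [3.14, -0.001, 1.42]
ft_force: [0.3, 2.2, 8.1]
opening: 0.421
grip_force: 30.0
```

Call:
carry_out --moves '[{"slide": [-0.005,0,0],"spin": 0},{"slide": [-0.005,0,0],"spin": 0},{"slide": [-0.004,0,0],"spin": 0},{"slide": [0,0,0],"spin": 0}]'

```text
t: 31.17
eef_pos: [613.1, 221.0, 34.6]
tcp_rot: [-3.14, 0.001, 1.42]
ft_force: [-1.2, 1.4, -2.5]
opening: 0.417
grip_force: 30.0
```

Call:
carry_out --moves '[{"slide": [-0.004,0,0],"spin": 0},{"slide": [0,0,0],"spin": 0},{"slide": [0,0,0],"spin": 0}]'

```text
t: 31.42
eef_pos: [613.2, 219.9, 34.8]
tcp_rot: [-3.141, 0.0, 1.42]
ft_force: [-0.7, 0.2, -1.9]
opening: 0.418
grip_force: 30.0
```

Call:
carry_out --moves '[{"slide": [0,0,0.006],"spin": 0},{"slide": [0,0,0.006],"spin": 0},{"slide": [0,0,0],"spin": 0}]'

```text
t: 31.67
eef_pos: [613.6, 220.4, 30.3]
tcp_rot: [3.141, -0.0, 1.421]
ft_force: [0.8, 0.8, 1.8]
opening: 0.42
grip_force: 30.0
```

Call:
carry_out --moves '[{"slide": [0,0,0.005],"spin": 0},{"slide": [0,0,0.005],"spin": 0},{"slide": [0,0,0],"spin": 0}]'

```text
t: 31.92
eef_pos: [613.9, 220.8, 26.7]
tcp_rot: [3.14, -0.001, 1.421]
ft_force: [0.6, 4.1, 4.2]
opening: 0.418
grip_force: 30.0
```

Call:
carry_out --moves '[{"slide": [0.002,0,0.005],"spin": 0},{"slide": [0,0,0],"spin": 0},{"slide": [0,0,0],"spin": 0}]'

```text
t: 32.17
eef_pos: [614.0, 221.4, 24.8]
tcp_rot: [3.14, -0.001, 1.421]
ft_force: [0.8, 4.1, 4.8]
opening: 0.417
grip_force: 30.0
```

```bash
python3 -c "
from h import *
go([616.1,232.9,46],81.2)"
```

```text
pos [614.  221.4  24.8] yaw 81.39 spin 0.006 slide [ 0.0293  0.0008 -0.053 ]
```

Release, rise, and back off so that the docks are in view.

Call:
carry_out --hand 0.37 --moves '[{"slide": [0,0,0],"spin": 0},{"slide": [0,0,0],"spin": 0},{"slide": [0,0,0],"spin": 0},{"slide": [0,0,0],"spin": 0},{"slide": [0,0,-0.04],"spin": 0},{"slide": [0,0,-0.08],"spin": 0},{"slide": [0,0,-0.08],"spin": 0},{"slide": [0,0,-0.08],"spin": 0},{"slide": [0,0,-0.08],"spin": 0},{"slide": [0,0,-0.08],"spin": 0},{"slide": [-0.08,0,0],"spin": 0},{"slide": [-0.08,0,0],"spin": 0}]'

```text
t: 33.17
eef_pos: [604.2, 157.9, 202.2]
tcp_rot: [3.138, -0.001, 1.423]
ft_force: [0.0, 0.2, -1.3]
opening: 0.627
grip_force: 0.0
```

Call:
carry_out --moves '[{"slide": [-0.09,0,0],"spin": 0},{"slide": [-0.09,0,0],"spin": 0},{"slide": [-0.09,0,0],"spin": 0},{"slide": [-0.09,0,0],"spin": 0},{"slide": [-0.09,0,0],"spin": 0},{"slide": [0,0,0],"spin": 0}]'

```text
t: 33.67
eef_pos: [576.1, -25.4, 200.2]
tcp_rot: [-3.141, 0.001, 1.417]
ft_force: [0.7, -1.0, 0.0]
opening: 0.627
grip_force: 0.0
```

```bash
python3 -c "
from h import *
go([560,330,260],171.2)
c=snap('top');im=c['color'][160:300,130:270,::-1];d=snap('side')['color'][180:320,200:340,::-1]
cv2.imwrite('pics/g12.png',np.hstack([cv2.resize(im,(560,560),interpolation=cv2.INTER_CUBIC),cv2.resize(d,(240,560),interpolation=cv2.INTER_CUBIC)]))"
```

```text
pos [576.1 -25.4 200.2] yaw 81.16 spin -3.001 slide [ 0.1756  0.8718 -0.1494]
```

View pics/g12.png

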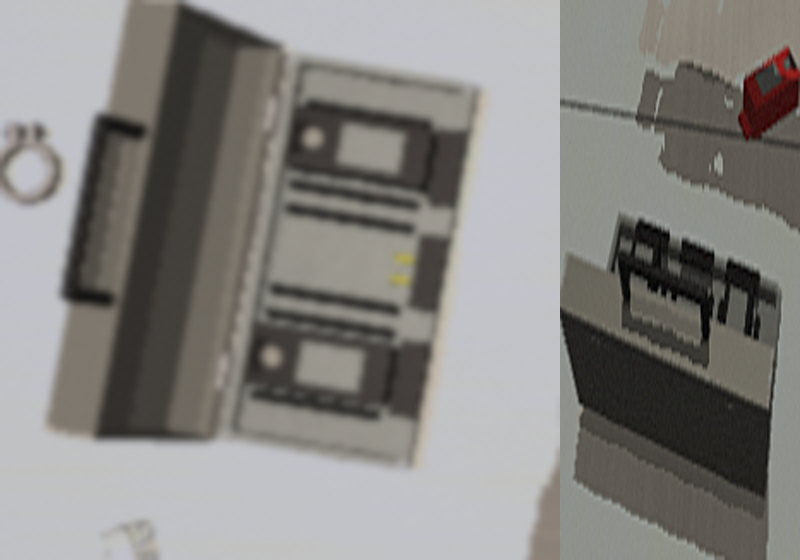

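```bash
python3 - <<'E'
from h import *
c=snap("top")
P=lambda x,y: onz(c,130+x/4-.375,160+y/4-.375,44)[:2]
a=np.radians(81.2);u=np.array([np.cos(a),np.sin(a)]);v=np.array([-u[1],u[0]])
for D,pts in(((612.3,208.6),[(313,137),(370,148)]),((474,230),[(271,357),(331,367)])):
    for p in pts: w=P(*p)-D; print(round(w@u,1),round(w@v,1))
g=cv2.cvtColor(c["color"],cv2.COLOR_RGB2GRAY)
for D in((612.3,208.6),(474,230)):   # brightness across the tail at x=40 and along the axis beyond the tail
    D=np.array(D)
    for off in(-12,12):
        print([int(g[tuple(np.round(proj(c,[*(D+s*u+off*v),44])[::-1]).astype(int))]) for s in np.arange(36,60,2)])
E
```

```text
30.2 -4.1
-7.4 -3.4
30.6 -0.2
-8.4 -0.6
[56, 45, 45, 46, 61, 99, 99, 131, 139, 128, 128, 132]
[58, 60, 59, 59, 74, 74, 112, 142, 147, 149, 137, 109]
[53, 48, 48, 48, 70, 106, 106, 137, 147, 144, 144, 115]
[52, 52, 52, 55, 72, 72, 112, 136, 134, 134, 128, 141]
```

```bash
python3 - <<'E'
from h import *
c=snap("top");g=cv2.cvtColor(c["color"],cv2.COLOR_RGB2GRAY).astype(float)
a=np.radians(81.2);u=np.array([np.cos(a),np.sin(a)]);v=np.array([-u[1],u[0]])
D1=np.array([543.1,219.3])
def prof(D,s0,s1,z,r):
    out=[]
    for t in r:
        X=np.array([proj(c,[*(D+s*u+t*v),z]) for s in np.linspace(s0,s1,15)],np.float32)
        out.append(cv2.remap(g.astype(np.float32),X[:,0].reshape(1,-1),X[:,1].reshape(1,-1),1).mean())
    return np.array(out)
r=np.arange(-36,37,2)
for k,z,s in((-1,44,(-15,0)),(1,44,(-15,0)),(0,18,(-20,20)),(-1,44,(12,18)),(1,44,(12,18))):
    print(k,z,prof(D1+70*k*v,*s,z,r).round().astype(int).tolist())
E
```

```text
-1 44 [147, 146, 140, 123, 95, 68, 53, 55, 68, 92, 119, 138, 147, 151, 151, 152, 151, 151, 151, 150, 150, 145, 132, 108, 82, 63, 62, 82, 109, 116, 99, 74, 58, 71, 103, 130, 138]
1 44 [139, 128, 101, 71, 58, 67, 85, 87, 78, 73, 87, 113, 135, 147, 150, 151, 151, 151, 151, 151, 150, 150, 147, 135, 112, 87, 70, 67, 64, 58, 53, 65, 94, 122, 138, 144, 145]
0 18 [138, 132, 109, 79, 61, 70, 100, 128, 144, 149, 150, 151, 151, 152, 151, 151, 151, 151, 151, 151, 151, 151, 151, 151, 150, 150, 150, 146, 134, 108, 78, 61, 72, 102, 128, 138, 130]
-1 44 [144, 143, 137, 123, 95, 68, 53, 53, 59, 67, 74, 80, 82, 82, 82, 82, 82, 82, 82, 83, 83, 81, 76, 70, 63, 56, 57, 71, 98, 108, 95, 73, 57, 71, 102, 127, 136]
1 44 [139, 131, 105, 77, 61, 69, 91, 92, 81, 68, 68, 76, 81, 84, 85, 84, 84, 84, 85, 85, 85, 84, 83, 79, 71, 65, 62, 63, 62, 56, 54, 66, 97, 123, 138, 144, 146]
```

```bash
python3 - <<'E'
from h import *
c=snap("top")
print(onz(c,130+88/4-.375,160+211/4-.375,186))
go([563.7,343,260],171.2)
a=np.linspace(1.9,0,43);x=-174*np.cos(a)+8*np.sin(a);z=174*np.sin(a)+8*np.cos(a)
print((x[-1]-x[0],z[-1]-z[0]))
for i in range(42): print(f"{(x[i+1]-x[i])/400:.4f},{-(z[i+1]-z[i])/400:.4f}",end="; ")
E
```

```text
[560.59748095 343.35125136 186.        ]
pos [577.  -19.5 200.2] yaw 81.44 spin -2.992 slide [ 0.1716  0.8905 -0.1495]
(np.float64(-237.8227853357489), np.float64(-154.06989872270208))
-0.0185,-0.0068; -0.0188,-0.0060; -0.0190,-0.0051; -0.0192,-0.0042; -0.0194,-0.0034; -0.0195,-0.0025; -0.0196,-0.0016; -0.0197,-0.0007; -0.0197,0.0002; -0.0197,0.0011; -0.0196,0.0020; -0.0195,0.0028; -0.0193,0.0037; -0.0192,0.0046; -0.0189,0.0055; -0.0187,0.0063; -0.0184,0.0071; -0.0180,0.0080; -0.0176,0.0088; -0.0172,0.0096; -0.0168,0.0103; -0.0163,0.0111; -0.0158,0.0118; -0.0152,0.0125; -0.0146,0.0132; -0.0140,0.0138; -0.0134,0.0145; -0.0127,0.0150; -0.0120,0.0156; -0.0113,0.0161; -0.0106,0.0166; -0.0098,0.0171; -0.0090,0.0175; -0.0082,0.0179; -0.0074,0.0183; -0.0066,0.0186; -0.0057,0.0188; -0.0049,0.0191; -0.0040,0.0193; -0.0031,0.0194; -0.0022,0.0196; -0.0013,0.0197;
```

Call:
carry_out --hand 0.55 --moves '[{"slide": [0,0,-0.03],"spin": -0.23},{"slide": [0,0,-0.03],"spin": -0.23},{"slide": [0,0,-0.03],"spin": -0.23},{"slide": [0,0,-0.03],"spin": -0.23},{"slide": [0,0,-0.03],"spin": -0.23},{"slide": [0,0,0],"spin": -0.23},{"slide": [0,0,0],"spin": -0.23},{"slide": [0,0,0],"spin": -0.23},{"slide": [0,0,0],"spin": -0.23},{"slide": [0,0,0],"spin": -0.23},{"slide": [0,0,0],"spin": -0.23},{"slide": [0,0,0],"spin": -0.23}]'

```text
t: 34.92
eef_pos: [577.1, -19.0, 260.2]
tcp_rot: [3.141, -0.0, 2.873]
ft_force: [-0.1, 0.2, -0.3]
opening: 0.45
grip_force: 0.0
```

Call:
carry_out --moves '[{"slide": [0,0,0],"spin": -0.23},{"slide": [0,0,0],"spin": 0},{"slide": [0,0,0],"spin": 0}]'

```text
t: 35.17
eef_pos: [577.0, -19.4, 260.2]
tcp_rot: [3.141, -0.0, 2.984]
ft_force: [-0.1, 0.6, 0.6]
opening: 0.452
grip_force: 0.0
```

```bash
python3 -c "
from h import *
go([563,343.5,260],171.2)"
```

```text
pos [577.  -19.4 260.2] yaw 170.95 spin -0.008 slide [1.735e-01 8.911e-01 5.000e-04]
```

Call:
carry_out --moves '[{"slide": [0.01446,0.0743,0],"spin": -0.008},{"slide": [0.01446,0.0743,0],"spin": 0},{"slide": [0.01446,0.0743,0],"spin": 0},{"slide": [0.01446,0.0743,0],"spin": 0},{"slide": [0.01446,0.0743,0],"spin": 0},{"slide": [0.01446,0.0743,0],"spin": 0},{"slide": [0.01446,0.0743,0],"spin": 0},{"slide": [0.01446,0.0743,0],"spin": 0},{"slide": [0.01446,0.0743,0],"spin": 0},{"slide": [0.01446,0.0743,0],"spin": 0},{"slide": [0.01446,0.0743,0],"spin": 0},{"slide": [0.01446,0.0743,0],"spin": 0}]'

```text
t: 36.17
eef_pos: [561.7, 344.8, 260.3]
tcp_rot: [3.142, -0.0, 2.986]
ft_force: [-0.3, 0.4, 0.2]
opening: 0.448
grip_force: 0.0
```

Call:
carry_out --moves '[{"slide": [0,0,0],"spin": 0},{"slide": [0,0,0],"spin": 0},{"slide": [0,0,0.05],"spin": 0},{"slide": [0,0,0],"spin": 0},{"slide": [0,0,0],"spin": 0}]'

```text
t: 36.58
eef_pos: [562.1, 341.8, 239.9]
tcp_rot: [-3.14, -0.002, 2.988]
ft_force: [1.3, -0.7, -0.9]
opening: 0.45
grip_force: 0.0
```

```bash
python3 -c "
from h import *
go([563,343.5,168],171.2)
c=snap('top');im=c['color'][130:290,90:290,::-1];d=snap('side')['color'][150:310,200:400,::-1]
cv2.imwrite('pics/g13.png',np.hstack([cv2.resize(im,(400,320)),cv2.resize(d,(400,320),interpolation=cv2.INTER_CUBIC)]))"
```

```text
pos [562.1 341.8 239.9] yaw 171.19 spin -0.0 slide [-0.0016  0.0045  0.1796]
```

View pics/g13.png

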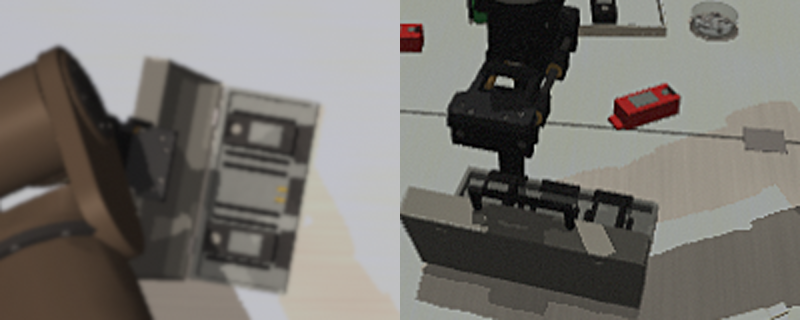

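Call:
carry_out --moves '[{"slide": [0,0.004,0.05],"spin": 0},{"slide": [0,0,0.05],"spin": 0},{"slide": [0,0,0.05],"spin": 0},{"slide": [0,0,0.03],"spin": 0},{"slide": [0,0,0],"spin": 0},{"slide": [0,0,0],"spin": 0}]'

```text
t: 37.18
eef_pos: [562.8, 344.2, 168.9]
tcp_rot: [3.141, 0.0, 2.99]
ft_force: [-0.1, 0.2, 1.1]
opening: 0.452
grip_force: 0.0
```

Call:
carry_out --hand 1 --moves '[{"slide": [0,0,0],"spin": 0},{"slide": [0,0,0],"spin": 0},{"slide": [0,0,0],"spin": 0},{"slide": [0,0,0],"spin": 0},{"slide": [0,0,0],"spin": 0},{"slide": [0,0,0],"spin": 0}]'

```text
t: 37.68
eef_pos: [562.5, 344.1, 168.6]
tcp_rot: [-3.141, 0.0, 2.99]
ft_force: [-0.7, -0.9, 4.8]
opening: 0.101
grip_force: 30.0
```

```bash
python3 -c "
from h import *
go([563,343.5,168],171.2);print(state()['ft_force'])"
```

```text
pos [562.5 344.1 168.6] yaw 171.33 spin 0.004 slide [-0.0014 -0.0012  0.0015]
[-0.69185031 -0.92031397  4.78492747]
```

Gripped (10 mm). Swing it shut.

Call:
carry_out --moves '[{"slide": [0,-0.0185,-0.0068],"spin": 0},{"slide": [0,-0.0188,-0.006],"spin": 0},{"slide": [0,-0.019,-0.005],"spin": 0},{"slide": [0,-0.0192,-0.0042],"spin": 0},{"slide": [0,-0.0194,-0.0034],"spin": 0},{"slide": [0,-0.0195,-0.0025],"spin": 0},{"slide": [0,-0.0196,-0.0016],"spin": 0},{"slide": [0,-0.0197,-0.0007],"spin": 0},{"slide": [0,-0.0197,0.0002],"spin": 0},{"slide": [0,-0.0197,0.0011],"spin": 0},{"slide": [0,-0.0196,0.002],"spin": 0},{"slide": [0,-0.0195,0.0028],"spin": 0}]'

```text
t: 38.68
eef_pos: [548.1, 251.6, 177.6]
tcp_rot: [-3.141, -0.001, 2.99]
ft_force: [-3.2, 2.0, 3.5]
opening: 0.099
grip_force: 30.0
```

Call:
carry_out --moves '[{"slide": [0,-0.0193,0.0037],"spin": 0},{"slide": [0,-0.0192,0.0046],"spin": 0},{"slide": [0,-0.0189,0.0055],"spin": 0},{"slide": [0,-0.0187,0.0063],"spin": 0},{"slide": [0,-0.0184,0.0071],"spin": 0},{"slide": [0,-0.018,0.008],"spin": 0},{"slide": [0,-0.0176,0.0088],"spin": 0},{"slide": [0,-0.0172,0.0096],"spin": 0},{"slide": [0,-0.0168,0.0103],"spin": 0},{"slide": [0,-0.0163,0.0111],"spin": 0},{"slide": [0,-0.0158,0.0118],"spin": 0},{"slide": [0,-0.0152,0.0125],"spin": 0}]'

```text
t: 39.68
eef_pos: [535.6, 168.2, 137.7]
tcp_rot: [-3.142, -0.0, 2.99]
ft_force: [-3.9, 0.3, 2.1]
opening: 0.096
grip_force: 30.0
```

Call:
carry_out --moves '[{"slide": [0,-0.0146,0.0132],"spin": 0},{"slide": [0,-0.014,0.0138],"spin": 0},{"slide": [0,-0.0134,0.0145],"spin": 0},{"slide": [0,-0.0127,0.015],"spin": 0},{"slide": [0,-0.012,0.0156],"spin": 0},{"slide": [0,-0.0113,0.0161],"spin": 0},{"slide": [0,-0.0106,0.0166],"spin": 0},{"slide": [0,-0.0098,0.0171],"spin": 0},{"slide": [0,-0.009,0.0175],"spin": 0},{"slide": [0,-0.0082,0.0179],"spin": 0},{"slide": [0,-0.0074,0.0183],"spin": 0},{"slide": [0,-0.0066,0.0186],"spin": 0}]'

```text
t: 40.68
eef_pos: [527.9, 117.4, 59.8]
tcp_rot: [3.141, -0.0, 2.99]
ft_force: [-2.6, 1.3, 1.5]
opening: 0.093
grip_force: 30.0
```

Call:
carry_out --moves '[{"slide": [0,-0.0057,0.0188],"spin": 0},{"slide": [0,-0.0049,0.0191],"spin": 0},{"slide": [0,-0.004,0.0193],"spin": 0},{"slide": [0,-0.0031,0.0194],"spin": 0},{"slide": [0,-0.0022,0.0196],"spin": 0},{"slide": [0,-0.0013,0.019],"spin": 0},{"slide": [0,0,0],"spin": 0},{"slide": [0,0,0],"spin": 0}]'

```text
t: 41.35
eef_pos: [526.5, 109.0, 14.0]
tcp_rot: [-3.141, -0.001, 2.99]
ft_force: [-2.6, -4.4, -0.6]
opening: 0.097
grip_force: 30.0
```

Call:
carry_out --hand 0.64 --moves '[{"slide": [0,0,0],"spin": 0},{"slide": [0,0,0],"spin": 0},{"slide": [0,0,0],"spin": 0},{"slide": [0,0,0],"spin": 0},{"slide": [0,0,0],"spin": 0},{"slide": [0,0,-0.04],"spin": 0},{"slide": [0,0,-0.08],"spin": 0},{"slide": [0,0,-0.08],"spin": 0},{"slide": [0,0,-0.08],"spin": 0},{"slide": [0,0,-0.08],"spin": 0},{"slide": [0,0,-0.08],"spin": 0},{"slide": [0,0,0],"spin": 0}]'

```text
t: 42.35
eef_pos: [528.7, 109.5, 196.3]
tcp_rot: [3.139, 0.009, 2.99]
ft_force: [0.6, 0.7, 0.6]
opening: 0.36
grip_force: 0.0
```

Call:
carry_out --moves '[{"slide": [0,-0.08,0],"spin": 0},{"slide": [0,-0.08,0],"spin": 0},{"slide": [0,-0.08,0],"spin": 0},{"slide": [0,-0.08,0],"spin": 0},{"slide": [0,0,0],"spin": 0},{"slide": [0,0,0],"spin": 0},{"slide": [0,0,0],"spin": 0},{"slide": [0,0,0],"spin": 0},{"slide": [0,0,0],"spin": 0},{"slide": [0,0,0],"spin": 0},{"slide": [0,0,0],"spin": 0},{"slide": [0,0,0],"spin": 0}]'

```text
t: 43.35
eef_pos: [507.4, -16.9, 190.4]
tcp_rot: [3.141, -0.0, 2.991]
ft_force: [0.0, -0.5, -0.6]
opening: 0.363
grip_force: 0.0
```

```bash
python3 -c "
from h import *
c=snap('top');im=c['color'][130:330,130:470,::-1];d=snap('side')['color'][120:320,180:400,::-1]
cv2.imwrite('pics/g14.png',np.hstack([cv2.resize(im,(460,400)),cv2.resize(d,(340,400),interpolation=cv2.INTER_CUBIC)]))
# compare box region with the start picture
o=cv2.imread('pics/side0.png').astype(int);n=snap('side')['color'][...,::-1].astype(int)
print(np.abs(o-n)[225:300,210:340].mean())"
```

```text
6.7971623931623935
```

View pics/g14.png

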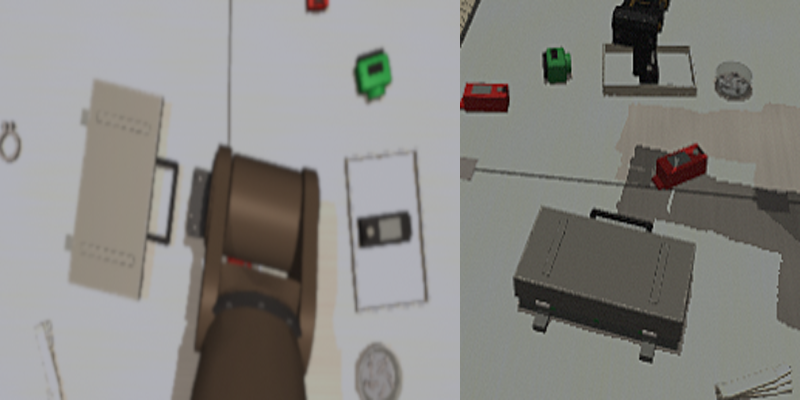

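The cover is shut, the charged battery lies flat in the tray and the bystanders look undisturbed. Handing in.

```bash
python3 -c "
from cell import job_done
print(job_done())"
```

```text
the job is handed in; nothing more can be done
None
```

I handed the job in at about 43 s of the 210 s allowed; the hand-in returned no verdict. The one charged battery (from dock2) lies in the white tray, both table batteries are docked in dock0 and dock2 (dock0's sits about 2.4 mm sideways by camera, 6 mm allowed), the cover is shut, and the bystanders and red look-alikes look unmoved.

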